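# Load and clamp the reagent bottles in the barcode reader

### The job

Load the barcode reader: with the green key, turn the slotted screw of each bay that will get a bottle counter-clockwise until its clamp is swung clear, then stand each amber bottle centred in the bay of its own cap colour with its barcode facing the scanner bar. Once all of them stand there, use the key again to turn their screws clockwise as far as they go, so that each clamp points at its bottle and lies over its foot, then hang the key upright in its stand. Never touch screws or clamps with the fingers, and leave the other lab ware alone.

Things in the scene. Friction and masses are not known exactly. Their poses are not given: they have to be found in the camera images.
- deck: fixed white reader deck, 5 mm thick, 195 (x) x 300 mm (y). Origin on the bench under the blue bay's centre. Bays at x 0, y +90 red, 0 blue, -90 mm yellow; screws at x +55, same y, each on a fixed steel post 8 mm dia. Along its -x side a white scanner bar with blue top (x -106 to -68, 68 mm high). A barcode faces the scanner when it looks along the deck's -x
- key: loose green key, 100 g. Origin: middle of blade's lower end, z up. Blade 18 mm wide (x), 4 mm thick (y), z 0-20; shaft 12 mm dia. to z 70; collar 40 mm dia., z 70-74; handle paddle 32 mm wide (x), 12 mm thick (y), z 74-116: grip it across its thickness from above, about 97 mm above the blade end. Half a turn about z makes no difference
- stand_top (a point): centre of the hole in the top face (86 mm high) of the key's fixed stand: a 64 mm square blue plate, 8 mm thick, on two white walls; hole 28 mm square, right through. The key hangs in it with its collar on the plate, blade end 16 mm above the bench
- bottle_red: red-capped reagent bottle, about 130 g, may be absent. Origin: middle of the underside, z up. Weighted grey foot flange 64 mm dia., 6 mm thick; above it a straight amber cylinder, cap included, 40 mm dia., up to 90 mm: grip it from above, TCP about 70 mm above the underside. White barcode label on its +x side; a white bar on the cap's top points the same way
- label_red (a point): middle of the barcode label of the red bottle, on its surface, 20 mm from its axis along its +x, 40 mm above the underside
- bay_red (a point): centre of the red bay on the deck's top (5 mm above the bench), the middle of a printed red ring 68 mm in outer diameter; flat, with no rim. Axes as the deck's
- head_red (a point): top centre of the red bay's brass screw head, on the screw's axis, 30.5 mm above the bench; turns with the screw. Head 30 mm dia. with one straight slot along this point's x axis, 7 mm wide, 12 mm deep, open at both ends. The clamp points along this point's +x
- screw_red (a joint): angle of the red bay's captive screw: 0 = locked, at its stop, clamp pointing to the deck's -x over the bay; grows counter-clockwise from above, to 2.5. Friction 0.05 N m, stays where left. Its steel clamp (orange tip) is 14 mm wide, reaches 32 mm from the axis, underside 13.5 mm above the bench (2.5 mm over a bottle's foot), clear of the foot above 1.0
- bottle_blue: blue-capped reagent bottle, about 130 g, may be absent. Origin: middle of the underside, z up. Weighted grey foot flange 64 mm dia., 6 mm thick; above it a straight amber cylinder, cap included, 40 mm dia., up to 90 mm: grip it from above, TCP about 70 mm above the underside. White barcode label on its +x side; a white bar on the cap's top points the same way
- label_blue (a point): middle of the barcode label of the blue bottle, on its surface, 20 mm from its axis along its +x, 40 mm above the underside
- bay_blue (a point): centre of the blue bay on the deck's top (5 mm above the bench), the middle of a printed blue ring 68 mm in outer diameter; flat, with no rim. Axes as the deck's
- head_blue (a point): top centre of the blue bay's brass screw head, on the screw's axis, 30.5 mm above the bench; turns with the screw. Head 30 mm dia. with one straight slot along this point's x axis, 7 mm wide, 12 mm deep, open at both ends. The clamp points along this point's +x
- screw_blue (a joint): angle of the blue bay's captive screw: 0 = locked, at its stop, clamp pointing to the deck's -x over the bay; grows counter-clockwise from above, to 2.5. Friction 0.05 N m, stays where left. Its steel clamp (orange tip) is 14 mm wide, reaches 32 mm from the axis, underside 13.5 mm above the bench (2.5 mm over a bottle's foot), clear of the foot above 1.0
- bottle_yellow: yellow-capped reagent bottle, about 130 g, may be absent. Origin: middle of the underside, z up. Weighted grey foot flange 64 mm dia., 6 mm thick; above it a straight amber cylinder, cap included, 40 mm dia., up to 90 mm: grip it from above, TCP about 70 mm above the underside. White barcode label on its +x side; a white bar on the cap's top points the same way
- label_yellow (a point): middle of the barcode label of the yellow bottle, on its surface, 20 mm from its axis along its +x, 40 mm above the underside
- bay_yellow (a point): centre of the yellow bay on the deck's top (5 mm above the bench), the middle of a printed yellow ring 68 mm in outer diameter; flat, with no rim. Axes as the deck's
- head_yellow (a point): top centre of the yellow bay's brass screw head, on the screw's axis, 30.5 mm above the bench; turns with the screw. Head 30 mm dia. with one straight slot along this point's x axis, 7 mm wide, 12 mm deep, open at both ends. The clamp points along this point's +x
- screw_yellow (a joint): angle of the yellow bay's captive screw: 0 = locked, at its stop, clamp pointing to the deck's -x over the bay; grows counter-clockwise from above, to 2.5. Friction 0.05 N m, stays where left. Its steel clamp (orange tip) is 14 mm wide, reaches 32 mm from the axis, underside 13.5 mm above the bench (2.5 mm over a bottle's foot), clear of the foot above 1.0
- vial: bystander, leave alone: small capped vial, 28 mm in diameter, 45 mm high, among the bottles; origin under its middle
- beaker: bystander, leave alone: clear beaker, 70 mm in diameter, 80 mm high; origin under its middle
- cover_arc: bystander, leave alone: flat blue cover plate 70 x 120 x 12 mm; origin under its middle
Not all that is in view belongs to the job. Leave any pink, purple or turquoise look-alike of the part that bears stand_top alone.

How it is judged (in metres and radians):
On the way, in this order (a step that is already met when the one before it is completed fails the run):
1. all bottles stand in their own bays, barcode to the scanner, released, with their clamps swung clear (horizontal distance between bottle_red and bay_red below 0.01 m and angle between each of bottle_red, bottle_blue, bottle_yellow's own z axis and vertical below 0.1 rad and z of each of bottle_red, bottle_blue, bottle_yellow in the frame of deck below 0.01 m and angle between the x axis of each of bottle_red, bottle_blue, bottle_yellow and the x axis of deck, either way round below 0.22 rad and x of each of label_red, label_blue, label_yellow in the frame of deck below -0.005 m and contact force between the fingers and bottle_red below 0.3 N and horizontal distance between bottle_blue and bay_blue below 0.01 m and contact force between the fingers and bottle_blue below 0.3 N and horizontal distance between bottle_yellow and bay_yellow below 0.01 m and contact force between the fingers and bottle_yellow below 0.3 N and x of bottle_red in the frame of head_red below 0.04 m and x of bottle_blue in the frame of head_blue below 0.04 m and x of bottle_yellow in the frame of head_yellow below 0.04 m), for 0.2 s.
2. the clamp of every loaded bay is turned over its bottle's foot (horizontal distance between bottle_red and bay_red below 0.01 m and angle between each of bottle_red, bottle_blue, bottle_yellow's own z axis and vertical below 0.1 rad and z of each of bottle_red, bottle_blue, bottle_yellow in the frame of deck below 0.01 m and angle between the x axis of each of bottle_red, bottle_blue, bottle_yellow and the x axis of deck, either way round below 0.22 rad and x of each of label_red, label_blue, label_yellow in the frame of deck below -0.005 m and contact force between the fingers and bottle_red below 0.3 N and horizontal distance between bottle_blue and bay_blue below 0.01 m and contact force between the fingers and bottle_blue below 0.3 N and horizontal distance between bottle_yellow and bay_yellow below 0.01 m and contact force between the fingers and bottle_yellow below 0.3 N and y of bottle_red in the frame of head_red between -0.016 and 0.016 m and x of bottle_red in the frame of head_red above 0.03 m and y of bottle_blue in the frame of head_blue between -0.016 and 0.016 m and x of bottle_blue in the frame of head_blue above 0.03 m and y of bottle_yellow in the frame of head_yellow between -0.016 and 0.016 m and x of bottle_yellow in the frame of head_yellow above 0.03 m), for 0.2 s.
At the end, for the whole second after the job is handed in: each bottle upright on the deck within 10 mm of its colour's bay centre, barcode within 0.22 rad of straight at the scanner, clamp pointing at the bottle's axis to within 16 mm; key hanging upright in its stand, collar on the plate; all at rest and released (all of step 2 and horizontal distance between key and stand_top below 0.012 m and angle between key's own z axis and vertical below 0.1 rad and z of key in the frame of stand_top between -0.075 and -0.064 m and linear speed of each of key, bottle_red, bottle_blue, bottle_yellow below 0.02 m/s); the robot touches nothing.
It fails at once if a screw or clamp touched by the fingers (contact force between the fingers and screw_red above 0.5 N or contact force between the fingers and screw_blue above 0.5 N or contact force between the fingers and screw_yellow above 0.5 N).
It fails at once if a bystander moved more than 30 mm (distance of any of vial, beaker, cover_arc from where it was at the start of the episode above 0.03 m).
Of bottle_red, bottle_blue, bottle_yellow only 2 to 3 are there at a start; the rules pass over those that are not, and their reading is None.
At some moment in a run one of bottle_red, bottle_blue, bottle_yellow may be knocked a few centimetres aside while the robot is not near it.
It also fails if it takes over 210 s, if anything falls off the work surface, if the arm or the gripper's body presses on something with over 40 N, if the wrist force passes 120 N, or if a joint passes its speed limit or range.

### The arm

A 6-joint arm with a two-finger parallel gripper is mounted at the origin on the work surface. World frame = base frame: x ahead of the robot, y to its left, z up, the work surface at z = 0. Lengths are in mm, angles in rad, forces in N, time in s.
With the tool pointing down it reaches from about 350 to 775 mm from the base axis. Payload 7.3 kg.
Tool frame: the origin (TCP) lies between the finger pads, 19 mm behind the fingertips; this is the grasp point; z points along the fingers, y is the direction in which the jaws open and shut (so a half turn about z gives the same grasp; the last joint's range is limited). The gripper opens to 92 mm and grips with 3 to 60 N. Pads are 19 mm wide; open, the fingers measure 130 mm over their backs; the gripper's body (75 mm by 190 mm) begins 47 mm behind the grasp point.
Start: joints at [-1.273, 0.342, 1.524, -0, 1.275, -0.146], TCP at [225.445, -474.149, 245.541] pointing down, gripper open.
Joint ranges: [-2.53, 2.53], [-0.77, 2.02], [0.04, 2.7], [-1, 4.14], [0.28, 2.66], [-3.11, 3.11]. Speed limits (rad/s): [2.57, 2.57, 3.14, 3.14, 3.14, 3.14].

### API

Orientations are given as [roll, pitch, yaw] about the fixed x, y, z axes, in that order (R = Rz(yaw) Ry(pitch) Rx(roll)).
In Python, from plant import get_obs, capture, bot, spot_in gives the robot as it stands.
- The arm moves only by the shell command python3 -m handwheel 'ROWS' [OPENING]. ROWS is JSON, a list of rows, each a list of 2 entries, a list of its own where there are three numbers: the shift along the world's x, y, z in mm, then the turn, a rotation vector about the world's x, y, z in rad. In form: [[[x, y, z], [wx, wy, wz]], ...]. A call has 1 to 12 rows; each row shifts and turns the commanded pose from where the row before left it; what a row does not reach is not made up. A row lasts 1/8 s, in which the tool goes at most 62.5 mm and 10.7 degrees, less where a joint would pass 70% of its speed; a pose out of reach is approached as far as the arm can. A call is refused whole if a number of a shift passes 62.5 or a number of a turn 0.188, either way. A call with a gripper value outside its range is refused whole. OPENING is the closure, from 0 (fully open) to 1 (shut), set as the call begins (- or left out, the last holds). The fingers move at their own pace and stop on an object; the grip force is fixed at half the most. Time passes only in rows, so rows that do not move let the fingers close. It gives the time, the measured TCP pose, the force and the opening at its end, in the units of the state.
- get_obs(): the state, without advancing time (a new reading comes with each control period).
- capture(name): name is "scene" or "side" or "wrist"; returns a dict with "img" (480x640x3 uint8, red, green, blue), "fx", "fy", "cx", "cy" (pixels), "k1" (the pictures are not rectified: a ray, as slopes to the right and down, at radius r is drawn at 1 + k1 r^2 times it, then the intrinsics apply), "cam_to_world" (4x4, takes a point from camera to world coordinates). Camera axes: x right, y up, looking along -z (the intrinsics and any distortion apply to the point x, -y, -z); pixel columns grow to the right and rows downward; lengths in mm; the calibration is good to about 2 mm. A picture is of the moment at which its call begins. There is no depth.
- bot.close_job(): hands the job in, once; it reports no verdict.
Trained networks look in the newest picture that a camera, given by its name, has taken for a name from the list of things; names that differ only in an ending like _2 or _b are one class to them, and where a whole thing is asked for, a point or a joint stands for the part that bears it (a point fixed in the world has none). Each returns a list of dicts, best first, with "score" (0 to 1); they miss things now and then, are a little off and sometimes report something else, mostly with a low value. They report only what shows in the picture. A call takes as long as a camera call. They do not tell look-alikes from the thing itself.
- spot_in(thing, camera): "xyz" ([x, y, z] in mm, in the coordinates of the camera as it stood for that picture, good to about 4 mm: the middle of the surface that is visible of it).
The state is a dict: "time": time; "joint_positions": joint angles; "dq": joint speeds; "tau": joint torques, N m; "tool_pos": TCP position; "tcp_rot": TCP orientation; "contact_force": force on the tool from outside, world axes, zero at the start; "moment": the same for the moment, N m; "grip_width": finger opening in mm.
Only numpy, scipy, OpenCV 4.12 (cv2) and the standard library are available. Lean on these libraries where they do the work, as an engineer would, in place of code of your own. Each camera call takes 0.05 s, during which the arm holds its last target. There are 200 camera calls.

## Working session

There is one attempt and no reset: what is moved stays moved. The work goes in short steps, Python scripts to look and compute and a shell command to move; the robot and the scene stay as the last step left them, time stands still between calls to the robot, and variables do not carry over. Pictures are saved under pics/ and viewed, about 12 in all and at most 16, crops included, and the job is handed in when it is done.

```bash
ls; mkdir -p pics
cat > h.py <<'E'
import numpy as np, cv2
from plant import get_obs, capture, bot, spot_in
def cap(n,save=None):
    c=capture(n)
    if save: cv2.imwrite('pics/'+save,c['img'][:,:,::-1])
    return c
def proj(c,P):
    M=np.linalg.inv(c['cam_to_world']); p=M[:3,:3]@np.array(P,float)+M[:3,3]
    u,v=p[0]/-p[2],-p[1]/-p[2]; s=1+c['k1']*(u*u+v*v)
    return np.array([c['fx']*u*s+c['cx'],c['fy']*v*s+c['cy']])
def plane(c,px,z):
    q=np.array([(px[0]-c['cx'])/c['fx'],(px[1]-c['cy'])/c['fy']]); r=q.copy()
    for _ in range(20): r=q/(1+c['k1']*(r@r))
    M=np.array(c['cam_to_world']); d=M[:3,:3]@np.array([r[0],-r[1],-1]); o=M[:3,3]
    return o+d*(z-o[2])/d[2]
def spots(c,cam,names,th=0.3):
    M=np.array(c['cam_to_world'])
    for n in names:
        for d in spot_in(n,cam)[:3]:
            if d['score']>th:
                w=M[:3,:3]@np.array(d['xyz'])+M[:3,3]
                print(n,cam,round(d['score'],2),w.round(0),proj(c,w).round(0))
E
python3 - <<'E'
from h import *
N=['deck','key','stand_top','bottle_red','bottle_blue','bottle_yellow','head_red','head_blue','head_yellow','bay_red','bay_yellow','vial','beaker','cover_arc']
for cam in ['scene','side']:
    c=cap(cam,cam+'0.png'); print(np.array(c['cam_to_world']).round(2)); spots(c,cam,N)
cap('wrist','wrist0.png')
print(get_obs())
E
```

```text
pics
[[-2.70000e-01 -6.20000e-01  7.40000e-01  1.30285e+03]
 [ 9.60000e-01 -1.90000e-01  1.90000e-01  2.42670e+02]
 [ 2.00000e-02  7.70000e-01  6.40000e-01  7.71960e+02]
 [ 0.00000e+00  0.00000e+00  0.00000e+00  1.00000e+00]]
deck scene 0.81 [532. 125.   6.] [351. 293.]
stand_top scene 0.98 [ 695. -287.   82.] [111. 277.]
stand_top scene 0.73 [ 294. -263.   49.] [212. 178.]
stand_top scene 0.67 [537. 127.  -2.] [351. 298.]
bottle_red scene 0.55 [ 460. -163.   44.] [225. 229.]
bottle_blue scene 0.97 [ 582. -315.   51.] [131. 249.]
bottle_yellow scene 0.67 [ 453. -301.   42.] [167. 216.]
head_red scene 0.64 [614. 215.  27.] [391. 326.]
head_blue scene 0.71 [620. 128.  26.] [343. 319.]
head_yellow scene 0.6 [629.  36.  29.] [292. 310.]
head_yellow scene 0.47 [614. 214.  29.] [391. 325.]
bay_yellow scene 0.8 [540. 126.  -2.] [350. 299.]
vial scene 0.38 [ 579. -315.   50.] [132. 248.]
beaker scene 0.76 [419. 357.  60.] [480. 258.]
cover_arc scene 0.94 [528. 423.   6.] [506. 323.]
[[ 9.8000e-01  1.2000e-01 -1.4000e-01  3.8137e+02]
 [-1.8000e-01  6.3000e-01 -7.6000e-01 -6.5311e+02]
 [ 0.000
[... 1106 characters left out ...]
0.65 [399. 333.  54.] [256. 182.]
{'time': 1.55, 'joint_positions': array([-1.27302848e+00,  3.42002853e-01,  1.52412490e+00, -3.23491412e-05,
        1.27538618e+00, -1.45983148e-01]), 'dq': array([-0.00042721,  0.00140037, -0.00140509, -0.0017508 , -0.00142563,
       -0.00149774]), 'tau': array([ 1.20421646e-03, -4.31128943e+01, -2.44478863e+01,  7.18695670e-02,
        4.83869005e-02,  1.30526203e-05]), 'tool_pos': array([ 225.42060097, -474.15169877,  245.53031975]), 'tcp_rot': array([3.14151927e+00, 4.20702681e-05, 4.43760405e-01]), 'contact_force': array([-0.40010354,  0.22028422, -0.35055203]), 'moment': array([-0.01900783, -0.01759056,  0.00472899]), 'grip_width': 91.59672153615232}
```

View images.

View pics/scene0.png

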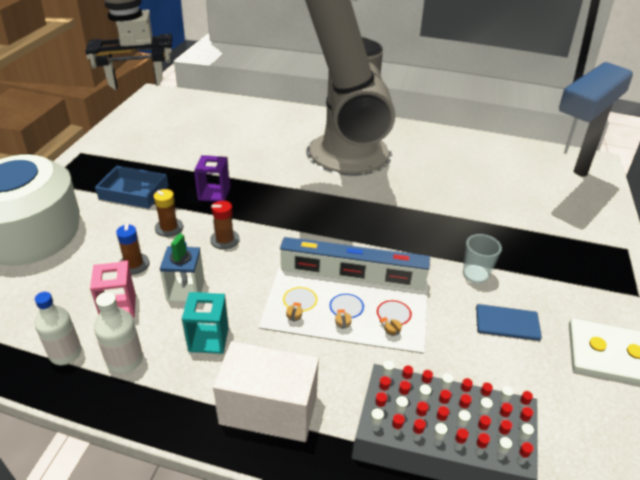

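View pics/side0.png

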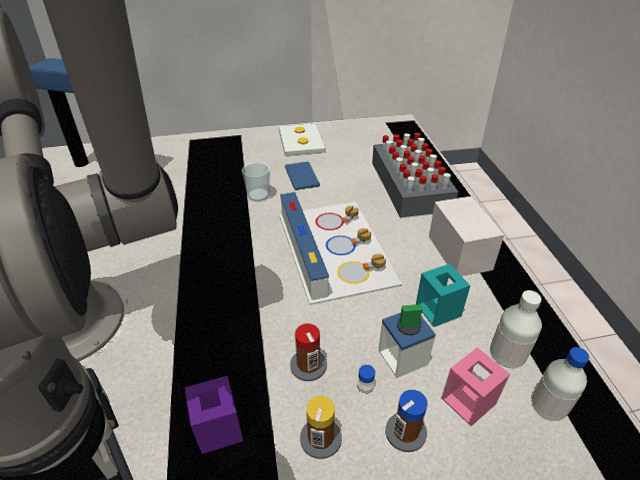

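Both pictures show three bottles: red at side (308,350), yellow (320,425) and blue (408,420). The vial is at (367,377). The key hangs in the blue/white stand, at (410,320) in side and (182,265) in scene. The stand's look-alikes are teal (442,290), pink (475,385) and purple (214,412). The two big white bottles are also decoys. I choose the blue-topped stand that holds the key and will check it from above.

```bash
python3 -m handwheel '[[[47,34,8],[0,0,0]],[[47,34,8],[0,0,0]],[[47,34,8],[0,0,0]],[[47,34,8],[0,0,0]],[[47,34,8],[0,0,0]],[[47,34,8],[0,0,0]],[[47,34,8],[0,0,0]],[[46,33,0],[0,0,0]],[[0,0,0],[0,0,0]],[[0,0,0],[0,0,0]]]' 0
python3 - <<'E'
from h import *
c=cap('wrist','w1.png'); spots(c,'wrist',['key','stand_top','vial','bottle_red','bottle_blue','bottle_yellow'])
print(np.array(c['cam_to_world']).round(2), c['fx'],c['k1'])
E
```

```text
time: 2.8
tool_pos: [600.2, -203.2, 301.1]
tcp_rot: [-3.141, 0.001, 0.444]
contact_force: [-0.1, -0.5, -0.3]
grip_width: 91.8
key wrist 0.69 [ 614. -186.   89.] [305. 189.]
stand_top wrist 0.73 [704. -96.  84.] [250.  34.]
stand_top wrist 0.68 [ 302. -266.   -0.] [261. 423.]
stand_top wrist 0.65 [ 626. -192.   82.] [318. 178.]
vial wrist 0.97 [ 537. -232.   44.] [315. 269.]
bottle_red wrist 0.98 [ 462. -176.   52.] [235. 311.]
bottle_blue wrist 0.75 [ 583. -318.   56.] [415. 269.]
bottle_blue wrist 0.64 [ 458. -169.   56.] [226. 313.]
bottle_yellow wrist 0.77 [ 452. -306.   22.] [342. 351.]
bottle_yellow wrist 0.69 [ 463. -174.   52.] [234. 310.]
[[ 4.3000e-01  8.6000e-01  2.7000e-01  6.7371e+02]
 [-9.0000e-01  4.1000e-01  1.3000e-01 -1.6824e+02]
 [-0.0000e+00 -3.0000e-01  9.5000e-01  4.3903e+02]
 [ 0.0000e+00  0.0000e+00  0.0000e+00  1.0000e+00]] 417.19781142828583 -0.0033177596191582364
```

View pics/w1.png

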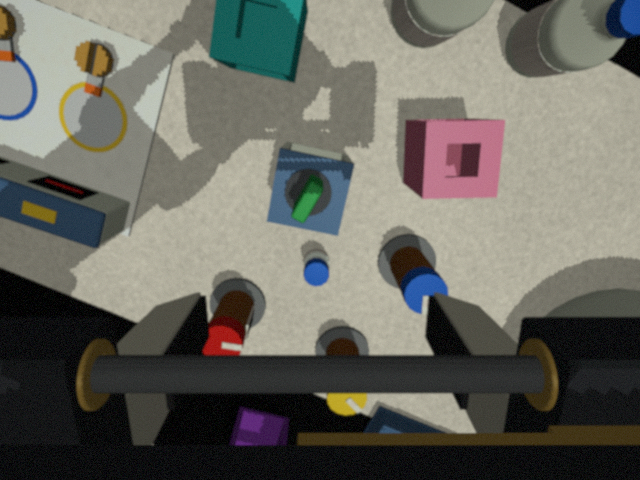

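```bash
cat >> h.py <<'E'
from scipy.optimize import minimize
def box(sx,sy,z0,z1): return np.array([[a*sx/2,b*sy/2,z] for a in(-1,1) for b in(-1,1) for z in(z0,z1)],float)
def cyl(r,z0,z1,x=0,y=0,n=24):
    t=np.linspace(0,2*np.pi,n); return np.array([[x+r*np.cos(a),y+r*np.sin(a),z] for a in t for z in(z0,z1)])
def rend(c,P,p,S=4):
    x,y,w=p; R=np.array([[np.cos(w),-np.sin(w),0],[np.sin(w),np.cos(w),0],[0,0,1]])
    px=np.array([proj(c,R@q+[x,y,0]) for q in P])
    m=np.zeros((480*S//2,640*S//2),np.uint8); h=cv2.convexHull((px*S/2).astype(np.float32))
    cv2.fillConvexPoly(m,np.round(h*16).astype(np.int32),255,shift=4)
    return cv2.resize(m,(640,480),interpolation=cv2.INTER_AREA)/255.
def fit(c,P,mask,p0,yaw=True,step=5):
    mask=mask.astype(float)
    f=lambda q:(lambda m:1-np.minimum(m,mask).sum()/(np.maximum(m,mask).sum()+1))(rend(c,P,[q[0],q[1],q[2]/20 if yaw else p0[2]]))
    s=np.array([p0[0],p0[1],p0[2]*20]); best=None
    for d in ([0,6,-6] if yaw else [0]):
        a=s+[0,0,d]; sim=np.array([a,a+[step,0,0],a+[0,step,0],a+[0,0,step]])
        r=minimize(f,a,method='Nelder-Mead',options=dict(initial_simplex=sim,xatol=.05,fatol=1e-4))
        if best is None or r.fun<best.fun: best=r
    q=best.x; return np.array([q[0],q[1],q[2]/20 if yaw else p0[2]]).round(3),round(1-best.fun,3)
def hsv(c): return cv2.cvtColor(c['img'],cv2.COLOR_RGB2HSV)
def near(c,P,rad):
    u=proj(c,P); Y,X=np.mgrid[:480,:640]; return (X-u[0])**2+(Y-u[1])**2<rad*rad
def cols(c,name):
    h=hsv(c); H,S,V=h[...,0],h[...,1],h[...,2]
    return {'green':(H>50)&(H<75)&(S>120)&(V>40),'red':((H<8)|(H>172))&(S>150)&(V>70),'blue':(H>105)&(H<125)&(S>170)&(V>70),
            'yellow':(H>20)&(H<32)&(S>140)&(V>90),'plate':(H>100)&(H<125)&(S>70)&(V>40),'orange':(H>3)&(H<16)&(S>150)&(V>90)}[name]
E
python3 - <<'E'
from h import *
for cam in ['wrist','side','scene']:
    c=cap(cam)
    m=cols(c,'green')&near(c,[614,-190,120],50)
    if cam!='wrist': # collar hides nothing
        pass
    print(cam,m.sum(),fit(c,box(32,12,90,132),m,[614,-190,0.9 if cam!='x' else 0]))
    m=cols(c,'plate')&near(c,[618,-190,86],60 if cam=='wrist' else 35)
    m=cv2.morphologyEx(m.astype(np.uint8),cv2.MORPH_CLOSE,np.ones((25,25)))
    print('  plate',m.sum(),fit(c,box(64,64,78,86),m,[618,-190,.2]))
E
```

```text
wrist 788 (array([ 612.392, -189.23 ,    3.13 ]), np.float64(0.868))
  plate 3753 (array([ 6.11285e+02, -1.91184e+02,  2.36000e-01]), np.float64(0.662))
side 421 (array([ 6.12247e+02, -1.91075e+02,  1.06000e-01]), np.float64(0.841))
  plate 1185 (array([ 6.10982e+02, -1.91578e+02,  2.35000e-01]), np.float64(0.865))
scene 266 (array([ 612.887, -186.408,    0.854]), np.float64(0.641))
  plate 808 (array([ 6.10699e+02, -1.87737e+02,  2.95000e-01]), np.float64(0.871))
```

```bash
python3 -m handwheel '[[[4,4,-40],[0,0,-0.138]],[[4,4,-40],[0,0,-0.138]],[[4,5,-40],[0,0,-0.138]],[[0,0,-25],[0,0,0]],[[0,0,-20],[0,0,0]],[[0,0,-20],[0,0,0]],[[0,0,0],[0,0,0]],[[0,0,0],[0,0,0]]]' 0
python3 -m handwheel '[[[0,0,0],[0,0,0]],[[0,0,0],[0,0,0]],[[0,0,0],[0,0,0]],[[0,0,0],[0,0,0]],[[0,0,0],[0,0,0]],[[0,0,0],[0,0,0]]]' 1
python3 - <<'E'
from h import *
print(get_obs()['joint_positions'].round(2)); cap('wrist','w2.png')
E
```

```text
time: 4.3
tool_pos: [612.9, -190.4, 117.4]
tcp_rot: [3.141, -0.001, 0.03]
contact_force: [0.5, 0.2, 0.5]
grip_width: 91.4
time: 5.05
tool_pos: [612.4, -190.1, 116.5]
tcp_rot: [3.142, 0.0, 0.03]
contact_force: [0.5, 0.7, -0.8]
grip_width: 36.1
[-0.42  0.67  1.35 -0.    1.13  1.12]
```

View pics/w2.png

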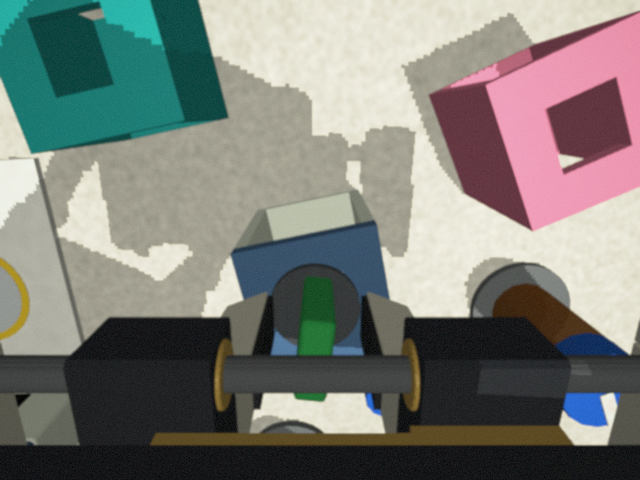

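```bash
python3 -m handwheel '[[[0,0,0],[0,0,0]],[[0,0,0],[0,0,0]],[[0,0,0],[0,0,0]],[[0,0,0],[0,0,0]],[[0,0,15],[0,0,0]],[[0,0,25],[0,0,0]],[[0,0,40],[0,0,0]],[[0,0,40],[0,0,0]],[[0,0,30],[0,0,0]],[[0,0,0],[0,0,0]]]' 1
python3 -m handwheel '[[[-6,30,0],[0,0,0]],[[-8,45,0],[0,0,0]],[[-8,45,0],[0,0,0]],[[-8,45,0],[0,0,0]],[[-8,45,0],[0,0,0]],[[-8,45,0],[0,0,0]],[[-6,35,0],[0,0,0]],[[0,25,0],[0,0,0]],[[0,0,0],[0,0,0]],[[0,0,0],[0,0,0]],[[0,0,0],[0,0,0]]]'
python3 - <<'E'
from h import *
c=cap('wrist','w3.png'); spots(c,'wrist',['key','head_red','head_blue','head_yellow','bay_red','bay_blue','bay_yellow'])
E
```

```text
time: 6.35
tool_pos: [613.5, -190.6, 270.4]
tcp_rot: [3.138, -0.006, 0.03]
contact_force: [-0.6, 0.4, -1.1]
grip_width: 11.6
time: 7.72
tool_pos: [560.5, 123.8, 266.2]
tcp_rot: [3.141, 0.001, 0.029]
contact_force: [0.1, 0.3, -0.1]
grip_width: 11.8
key wrist 0.7 [573. 125. 259.] [316. 302.]
head_red wrist 0.95 [607. 209.  26.] [222. 151.]
head_blue wrist 0.84 [620. 122.  33.] [320. 140.]
head_yellow wrist 0.59 [620.  36.  23.] [417. 142.]
bay_red wrist 0.68 [562. 113.   4.] [328. 199.]
bay_blue wrist 0.89 [561. 116.   7.] [325. 201.]
bay_yellow wrist 0.96 [562. 114.   6.] [327. 199.]
```

View pics/w3.png

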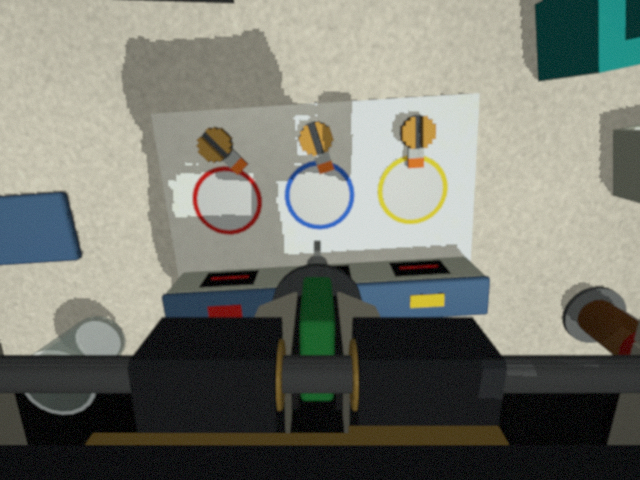

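```bash
cat >> h.py <<'E'
def ringc(c,color,P,rad=60):
    m=(cols(c,color)&near(c,P,rad)).astype(np.uint8)
    ys,xs=np.nonzero(m); W=np.array([plane(c,(x,y),5)[:2] for x,y in zip(xs,ys)])
    from scipy.optimize import least_squares
    r=least_squares(lambda q:np.hypot(W[:,0]-q[0],W[:,1]-q[1])-q[2],[W[:,0].mean(),W[:,1].mean(),32],loss='soft_l1')
    return r.x.round(1),len(xs)
def head(c,P,ob=14):
    """brass disc fit and slot direction at z 30.5; P rough centre"""
    h=hsv(c); H,S,V=h[...,0],h[...,1],h[...,2]; u=proj(c,P)
    pts=[]; b=(H>8)&(H<26)&(S>90)&(V>60)
    m=(b&near(c,P,26)).astype(np.uint8); m=cv2.morphologyEx(m,cv2.MORPH_CLOSE,np.ones((9,9)))
    p,s=fit(c,cyl(15,22,30.5),m,[P[0],P[1],0],yaw=False,step=3)
    D=[]
    for y in range(480):
        for x in range(640):
            if abs(x-u[0])<40 and abs(y-u[1])<40 :
                w=plane(c,(x,y),30.5)[:2]-p[:2]
                if np.hypot(*w)<12 and V[y,x]<0.55*np.median(V[(m>0)&b]): D.append(w)
    D=np.array(D); e,v=np.linalg.eigh(np.cov(D.T)); a=v[:,1]
    return p[:2],s,len(D),round(np.arctan2(a[1],a[0]),3),D.mean(0).round(1)
def clampdir(c,hd):
    m=cols(c,'orange')&near(c,[*hd,15],45); ys,xs=np.nonzero(m)
    if len(xs)<5: return None
    w=plane(c,(xs.mean(),ys.mean()),16)[:2]-hd
    return round(np.arctan2(-w[1],-w[0]),3),round(np.hypot(*w),1),len(xs)
def keyt(c):
    o=get_obs(); t=np.array(o['tool_pos']); t=t/1; return t
E
python3 - <<'E'
from h import *
c=cap('wrist')
for k,P in dict(red=[530,200,5],blue=[538,117,5],yellow=[545,30,5]).items(): print(k,ringc(c,k,P))
for n,P in dict(red=[612,214,30],blue=[620,125,30],yellow=[628,36,30]).items():
    r=head(c,P); print(n,r,clampdir(c,r[0]))
t=get_obs()['tool_pos']; print(t, proj(c,t-[0,0,100.5]),proj(c,t-[0,0,80]))
cr=c['img'][80:300,180:460]; cv2.imwrite('pics/w3c.png',cv2.resize(cr[:,:,::-1],None,fx=2.8,fy=2.7,interpolation=cv2.INTER_CUBIC))
E
```

```text
red (array([556.9, 211.1,  31.4]), 514)
blue (array([565.6, 121.7,  31.3]), 290)
yellow (array([573.5,  32.3,  31.2]), 512)
red (array([612.265, 215.46 ]), np.float64(0.85), 140, np.float64(0.793), array([ 0.3, -0.1])) (np.float64(0.761), np.float64(26.8), 141)
blue (array([620.151, 126.62 ]), np.float64(0.817), 169, np.float64(-2.774), array([-0.2, -0.5])) (np.float64(0.353), np.float64(27.4), 110)
yellow (array([627.69 ,  37.084]), np.float64(0.863), 199, np.float64(-3.042), array([0.1, 0. ])) (np.float64(0.097), np.float64(27.0), 117)
[560.46949762 124.75442246 266.56721751] [316.78696987 254.19620239] [316.78257801 266.07692963]
```

View pics/w3c.png

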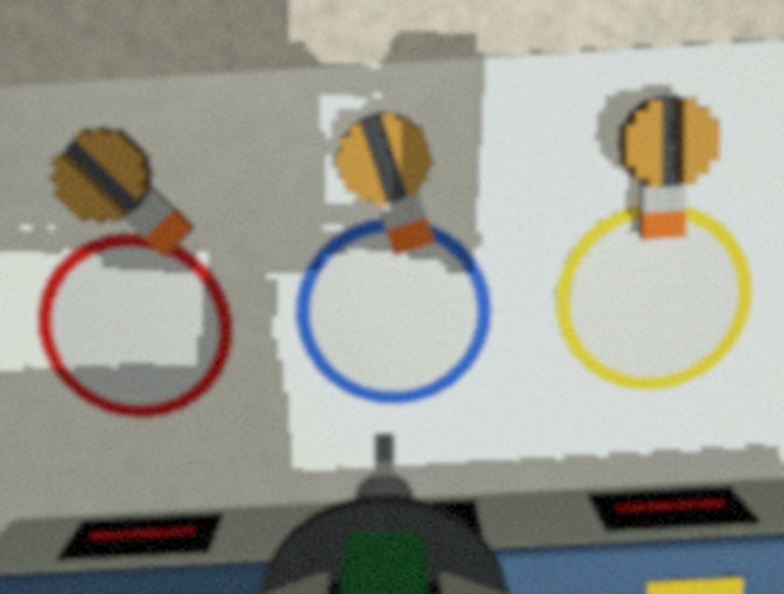

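The three screws stand part-open by different amounts: slot yaws are red 0.78, blue 0.36 and yellow 0.10, with the deck at 0.093. The key tip projects where it should, at (317,241). I start with yellow.

```bash
python3 -m handwheel '[[[22,-30,-30],[0,0,0.034]],[[22,-30,-40],[0,0,0.034]],[[23.5,-27.6,-36],[0,0,0]],[[0,0,-20],[0,0,0]],[[0,0,0],[0,0,0]],[[0,0,0],[0,0,0]],[[0,0,0],[0,0,0]],[[0,0,0],[0,0,0]]]'
python3 - <<'E'
from h import *
c=cap('wrist','w4.png');o=get_obs(); t=o['tool_pos'];print(t,o['tcp_rot'])
cr=c['img'][180:360,220:420]; cv2.imwrite('pics/w4c.png',cv2.resize(cr[:,:,::-1],None,fx=3,fy=3,interpolation=cv2.INTER_CUBIC))
print(proj(c,t-[0,0,100.5]),proj(c,[628,37.2,30.5]))
E
```

```text
time: 9.18
tool_pos: [628.2, 37.6, 141.7]
tcp_rot: [3.141, -0.002, 0.098]
contact_force: [-0.4, -0.6, -1.0]
grip_width: 11.9
[628.132239    37.514924   141.40591131] [ 3.14125959e+00 -1.28886204e-03  9.82663851e-02]
[316.93784576 254.50897843] [317.4068182  249.42501235]
```

View pics/w4c.png

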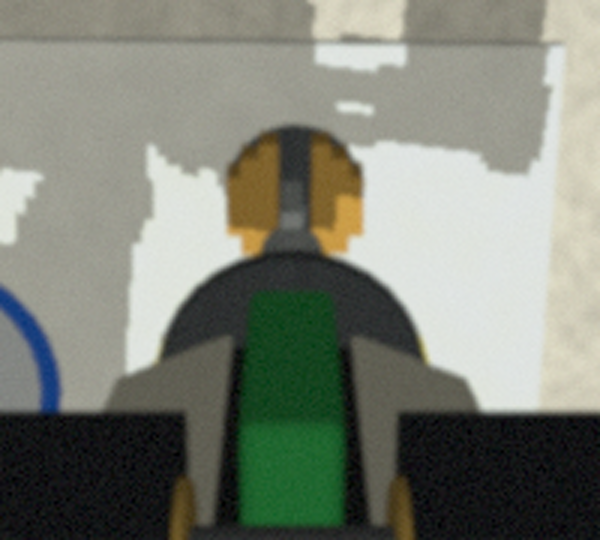

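The blade is aligned with the slot to about 0.5 mm: blade centre at crop x 292, slot at 295. I go in.

```bash
python3 -m handwheel '[[[0,-0.5,-5],[0,0,0]],[[0,0,-5],[0,0,0]],[[0,0,-5],[0,0,0]],[[0,0,-4],[0,0,0]],[[0,0,0],[0,0,0]],[[0,0,0],[0,0,0]]]'
```

```text
time: 9.98
tool_pos: [628.0, 36.7, 121.6]
tcp_rot: [3.141, -0.0, 0.098]
contact_force: [0.4, 0.1, -0.7]
grip_width: 11.8
```

```bash
python3 -m handwheel '[[[0,0,0],[0,0,0.14]],[[0,0,0],[0,0,0.14]],[[0,0,0],[0,0,0.14]],[[0,0,0],[0,0,0.14]],[[0,0,0],[0,0,0.14]],[[0,0,0],[0,0,0.14]],[[0,0,0],[0,0,0.14]],[[0,0,0],[0,0,0.14]],[[0,0,0],[0,0,0.14]],[[0,0,0],[0,0,0.14]],[[0,0,0],[0,0,0.14]],[[0,0,0],[0,0,0]]]'
python3 -m handwheel '[[[0,0,0],[0,0,-0.06]],[[0,0,10],[0,0,0]],[[0,0,15],[0,0,0]],[[0,0,30],[0,0,0]],[[0,0,30],[0,0,0]],[[0,0,0],[0,0,0]],[[0,0,0],[0,0,0]]]'
```

```text
time: 11.48
tool_pos: [628.1, 36.8, 121.8]
tcp_rot: [3.141, 0.0, 1.637]
contact_force: [-0.5, 0.2, -0.9]
grip_width: 11.7
time: 12.35
tool_pos: [627.5, 36.8, 206.2]
tcp_rot: [-3.141, -0.0, 1.578]
contact_force: [0.3, 0.3, -0.4]
grip_width: 11.7
```

```bash
python3 -m handwheel '[[[-1,11,0],[0,0,-0.152]],[[-1,11,0],[0,0,-0.152]],[[-1,11,0],[0,0,-0.152]],[[-1,11,0],[0,0,-0.152]],[[-1,11,0],[0,0,-0.152]],[[-1,11,0],[0,0,-0.152]],[[-1,11,-30],[0,0,-0.152]],[[-0.4,12.6,-35],[0,0,-0.154]],[[0,0,0],[0,0,0]],[[0,0,0],[0,0,0]],[[0,0,0],[0,0,0]],[[0,0,0],[0,0,0]]]'
python3 - <<'E'
from h import *
c=cap('wrist','w5.png');o=get_obs(); t=o['tool_pos'];print(t,o['tcp_rot'])
cr=c['img'][180:360,220:420]; cv2.imwrite('pics/w5c.png',cv2.resize(cr[:,:,::-1],None,fx=3,fy=3,interpolation=cv2.INTER_CUBIC))
E
```

```text
time: 13.85
tool_pos: [621.1, 126.0, 142.7]
tcp_rot: [3.141, -0.002, 0.36]
contact_force: [0.1, -0.6, -2.0]
grip_width: 11.9
[620.94862524 126.03489137 142.51705457] [ 3.14101531e+00 -1.45303242e-03  3.60031510e-01]
```

View pics/w5c.png

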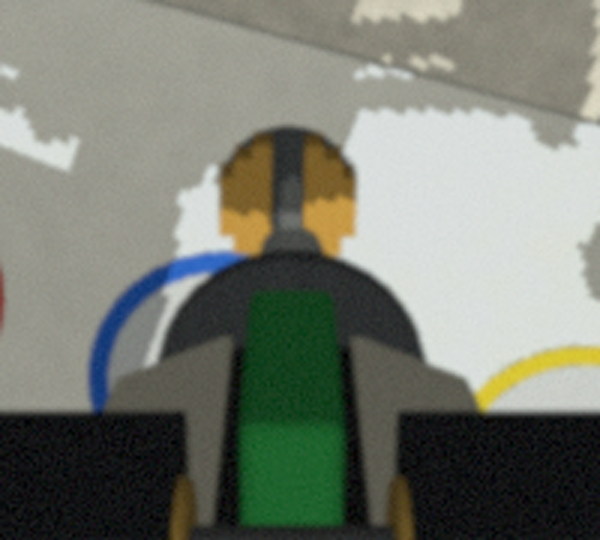

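The blade (290) is in line with the slot (288), so I insert and turn.

```bash
python3 -m handwheel '[[[-0.4,0.3,-6],[0,0,0]],[[0,0,-5],[0,0,0]],[[0,0,-5],[0,0,0]],[[0,0,-5],[0,0,0]],[[0,0,0],[0,0,0]],[[0,0,0],[0,0,0]]]'
python3 -m handwheel '[[[0,0,0],[0,0,0.14]],[[0,0,0],[0,0,0.14]],[[0,0,0],[0,0,0.14]],[[0,0,0],[0,0,0.14]],[[0,0,0],[0,0,0.14]],[[0,0,0],[0,0,0.14]],[[0,0,0],[0,0,0.14]],[[0,0,0],[0,0,0.14]],[[0,0,0],[0,0,0.14]],[[0,0,0],[0,0,0]]]'
python3 -m handwheel '[[[0,0,0],[0,0,-0.06]],[[0,0,10],[0,0,0]],[[0,0,15],[0,0,0]],[[0,0,30],[0,0,0]],[[0,0,30],[0,0,0]],[[0,0,0],[0,0,0]],[[0,0,0],[0,0,0]]]'
```

```text
time: 14.65
tool_pos: [620.3, 126.7, 120.6]
tcp_rot: [3.141, -0.0, 0.36]
contact_force: [0.2, 0.2, -1.0]
grip_width: 11.8
time: 15.9
tool_pos: [620.2, 126.7, 120.8]
tcp_rot: [3.141, -0.0, 1.619]
contact_force: [-0.1, 0.5, -0.4]
grip_width: 11.8
time: 16.77
tool_pos: [619.7, 126.6, 205.2]
tcp_rot: [-3.141, 0.0, 1.56]
contact_force: [-0.3, 1.1, -0.7]
grip_width: 11.9
```

```bash
python3 -m handwheel '[[[-1,15,0],[0,0,-0.155]],[[-1,15,0],[0,0,-0.155]],[[-1,15,0],[0,0,-0.155]],[[-1,15,0],[0,0,-0.155]],[[-2,15,-30],[0,0,-0.155]],[[-1.8,14,-34],[0,0,0]],[[0,0,0],[0,0,0]],[[0,0,0],[0,0,0]],[[0,0,0],[0,0,0]],[[0,0,0],[0,0,0]]]'
python3 - <<'E'
from h import *
c=cap('wrist','w6.png');o=get_obs(); t=o['tool_pos'];print(t,o['tcp_rot'])
h=c['img'].astype(int)
for y in range(222,258,4): print(y,h[y,295:340].sum(1)//3)
E
```

```text
time: 18.02
tool_pos: [612.9, 215.3, 142.7]
tcp_rot: [3.14, -0.002, 0.784]
contact_force: [0.5, -0.6, 0.0]
grip_width: 11.5
[612.79690869 215.31947418 142.54437445] [ 3.14066352e+00 -1.30519889e-03  7.84289911e-01]
222 [158 155 157 154 156 162 162 152 142 133 126 114 101  88  75  66  66  58
  50  54  57  60  53  58  63  67  75  86 107 113 119 133 147 157 158 158
 162 156 157 161 166 184 207 221 223]
226 [153 153 151 143 125 102  78  64  61  60  62  60  64  61  54  52  47  49
  48  53  48  52  52  50  49  58  63  69  65  65  70  60  63  69  80 107
 121 138 151 157 164 182 206 221 224]
230 [144 121  88  63  62  59  58  68  77  90  87  89  92  84  70  59  47  47
  45  46  52  47  51  50  56  67  84  90  91  92  87  83  68  63  62  63
  58  72  97 131 158 189 214 223 225]
234 [ 66  72  83  88  94  91  89  90  93  88  89  85  88  83  70  58  52  49
  47  50  50  58  51  50  52  63  84  89  90  91  89  92  90  86  91  92
  89  87  73  61  65 104 156 208 225]
238 [ 79  81  88  83  88  88  91  90  89  89  91  91  91  80  72  61  46  44
  44  43  48  51  56  61  72  81  79  89  91  87  90  91  84  93  91  91
  91  89  84  85  88  88 134 190 223]
242 [ 90  88  89  90  90  88  93  88  89  89  91  87  88  89  79  70  73  69
  67  70  72  74  73  73  79  80  87  88  88  91  89  91  89  90  88  94
 104 119 138 145 150 149 167 204 223]
246 [ 93  93  89  88  87  87  89  90  88  90  90  89  89  86  86  73  72  73
  66  73  69  75  75  73  82  96  99  97 103 124 136 145 150 147 144 145
 146 147 148 145 148 149 174 206 223]
250 [ 89  89  83  88  91  91  91  89  83  87  87  89  86  91  84  79  74  78
  84  85  85  93  90  91  96 118 134 149 146 145 145 145 149 147 149 147
 149 144 147 149 146 150 170 203 222]
254 [ 91  87  89  93  93  95 101 121 136 145 146 144 145 141 119  92  82  81
  95 107 117 112 108 111 115 128 141 145 144 148 147 146 149 144 146 150
 147 149 144 145 144 152 178 207 222]
```

```bash
python3 -m handwheel '[[[-0.4,0.4,-6],[0,0,0]],[[0,0,-5],[0,0,0]],[[0,0,-5],[0,0,0]],[[0,0,-5],[0,0,0]],[[0,0,0],[0,0,0]],[[0,0,0],[0,0,0]]]'
```

```text
time: 18.82
tool_pos: [612.1, 216.1, 120.6]
tcp_rot: [3.141, -0.0, 0.785]
contact_force: [-0.4, 0.9, -0.4]
grip_width: 11.9
```

```bash
python3 -m handwheel '[[[0,0,0],[0,0,0.14]],[[0,0,0],[0,0,0.14]],[[0,0,0],[0,0,0.14]],[[0,0,0],[0,0,0.14]],[[0,0,0],[0,0,0.14]],[[0,0,0],[0,0,0.14]],[[0,0,0],[0,0,0]],[[0,0,0],[0,0,-0.06]],[[0,0,10],[0,0,0]],[[0,0,15],[0,0,0]],[[0,0,30],[0,0,0]],[[0,0,45],[0,0,0]]]'
python3 -m handwheel '[[[-6,-11,6],[0,0,-0.155]],[[-6,-11,6],[0,0,-0.155]],[[-6,-11,6],[0,0,-0.155]],[[-6,-11,6],[0,0,-0.155]],[[-6,-11,6],[0,0,-0.155]],[[-6,-11,6],[0,0,-0.155]],[[-6,-11,6],[0,0,-0.155]],[[-6,-11,2],[0,0,-0.155]],[[-4,-3,0],[0,0,-0.155]],[[0,0,0],[0,0,-0.14]],[[0,0,0],[0,0,0]],[[0,0,0],[0,0,0]]]'
python3 - <<'E'
from h import *
c=cap('wrist','w7.png')
for n,P in dict(red=[612,215.8,30],blue=[620.3,126.7,30],yellow=[628,37.2,30]).items():
    r=head(c,P); print(n,r,clampdir(c,r[0]))
print(get_obs()['tool_pos'])
E
```

```text
time: 20.32
tool_pos: [611.3, 216.0, 221.6]
tcp_rot: [-3.14, 0.0, 1.565]
contact_force: [0.1, 0.6, -0.6]
grip_width: 11.8
time: 21.82
tool_pos: [560.0, 125.1, 265.2]
tcp_rot: [3.142, -0.001, 0.033]
contact_force: [0.4, -0.1, -0.9]
grip_width: 11.9
red (array([612.57 , 215.301]), np.float64(0.871), 157, np.float64(1.429), array([ 0.1, -0.4])) (np.float64(1.423), np.float64(26.4), 127)
blue (array([620.212, 126.634]), np.float64(0.871), 196, np.float64(1.442), array([ 0.2, -0.8])) (np.float64(1.431), np.float64(27.4), 111)
yellow (array([628.01 ,  36.352]), np.float64(0.791), 172, np.float64(1.449), array([0.2, 0.8])) (np.float64(1.449), np.float64(27.2), 112)
[559.98862601 125.16062896 265.0019872 ]
```

All three clamps are clear, at about 1.35 rad. Next I hang the key back where it hung before.

```bash
python3 -m handwheel '[[[5,-30,0],[0,0,0]],[[8,-45,0],[0,0,0]],[[8,-45,0],[0,0,0]],[[8,-45,0],[0,0,0]],[[8,-45,0],[0,0,0]],[[8,-45,0],[0,0,0]],[[5,-35,0],[0,0,0]],[[2.3,-25.3,0],[0,0,0]],[[0,0,-20],[0,0,0]],[[0,0,-20],[0,0,0]],[[0,0,0],[0,0,0]],[[0,0,0],[0,0,0]]]'
python3 -m handwheel '[[[0,0,-20],[0,0,0]],[[0,0,-20],[0,0,0]],[[0,0,-20],[0,0,0]],[[0,0,-15],[0,0,0]],[[0,0,-15],[0,0,0]],[[0,0,-10],[0,0,0]],[[0,0,-7],[0,0,0]],[[0,0,0],[0,0,0]],[[0,0,0],[0,0,0]]]'
```

```text
time: 23.38
tool_pos: [612.7, -190.1, 225.5]
tcp_rot: [3.141, -0.001, 0.031]
contact_force: [0.7, 0.0, -1.8]
grip_width: 11.7
time: 24.5
tool_pos: [612.5, -190.3, 118.0]
tcp_rot: [3.141, -0.001, 0.03]
contact_force: [0.3, 0.9, -0.6]
grip_width: 11.6
```

```bash
python3 -m handwheel '[[[0,0,-1],[0,0,0]],[[0,0,0],[0,0,0]]]' 1
python3 -m handwheel '[[[0,0,0],[0,0,0]],[[0,0,0],[0,0,0]],[[0,0,0],[0,0,0]],[[0,0,0],[0,0,0]],[[0,0,0],[0,0,0]],[[0,0,20],[0,0,0]],[[0,0,40],[0,0,0]],[[0,0,50],[0,0,0]],[[-30,-10,60],[0,0,0]],[[-50,-20,13],[0,0,0]],[[-50,-20,0],[0,0,0]]]' 0
python3 -m handwheel '[[[-50,-10,0],[0,0,0]],[[0,0,0],[0,0,0]],[[0,0,0],[0,0,0]],[[0,0,0],[0,0,0]]]' 0
python3 - <<'E'
from h import *
c=cap('wrist','w8.png'); spots(c,'wrist',['key','bottle_red','bottle_blue','bottle_yellow','vial'])
E
```

```text
time: 24.75
tool_pos: [612.3, -190.3, 116.6]
tcp_rot: [3.141, -0.0, 0.03]
contact_force: [-1.2, -0.1, -0.6]
grip_width: 11.7
time: 26.12
tool_pos: [483.8, -240.0, 296.5]
tcp_rot: [3.139, -0.003, 0.031]
contact_force: [0.2, -1.0, -0.3]
grip_width: 91.6
time: 26.62
tool_pos: [435.6, -249.3, 294.7]
tcp_rot: [3.142, -0.0, 0.031]
contact_force: [0.2, -1.0, 0.6]
grip_width: 91.6
key wrist 0.61 [ 591. -193.   91.] [246.   4.]
key wrist 0.32 [ 450. -304.   83.] [382. 198.]
bottle_red wrist 0.94 [ 453. -180.   82.] [236. 189.]
bottle_red wrist 0.37 [ 567. -318.   92.] [414.  46.]
bottle_blue wrist 0.87 [ 568. -322.   94.] [420.  44.]
bottle_yellow wrist 0.89 [ 451. -305.   81.] [382. 197.]
vial wrist 0.68 [ 532. -236.   41.] [305.  95.]
```

View pics/w8.png

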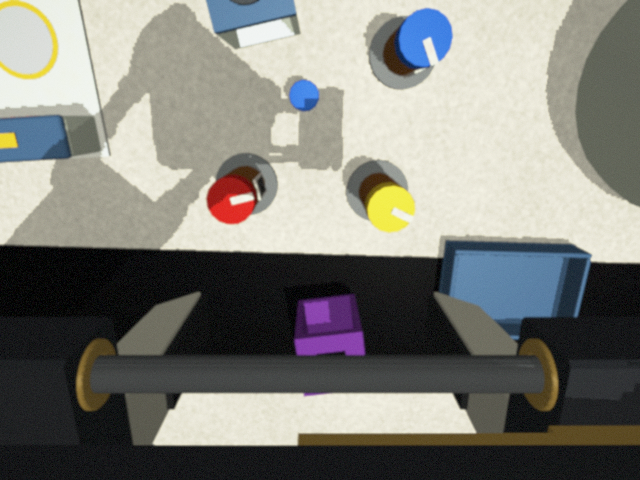

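```bash
cat >> h.py <<'E'
def bottle(c,color,P,base=0):
    P=np.array([*P[:2],90+base],float); h=hsv(c)
    d=proj(c,P); r=max(12,1.1*abs(np.hypot(*(proj(c,P+[20,0,0])-d)),))
    m0=cols(c,color)&near(c,P,2.2*r); ys,xs=np.nonzero(m0)
    P[:2]=plane(c,(xs.mean(),ys.mean()),88+base)[:2]
    hull=np.zeros((480,640),np.uint8); cv2.fillConvexPoly(hull,cv2.convexHull(np.stack([xs,ys],1).astype(np.int32)),1)
    best=max((fit(c,cyl(20,z0+base,90+base),hull,[P[0],P[1],0],yaw=False,step=3)+(z0,) for z0 in(70,78,86)),key=lambda a:a[1])
    p=best[0]
    w=(h[...,1]<70)&(h[...,2]>130); ys,xs=np.nonzero(w&(rend(c,cyl(19,89.9+base,90+base),p)>.5))
    W=np.array([plane(c,(x,y),90+base)[:2] for x,y in zip(xs,ys)])-p[:2]; v=W.mean(0)
    print(color,p[:2],best[1:],'n',len(xs),'bar yaw',round(np.arctan2(v[1],v[0]),3),'r',np.hypot(*v).round(1))
    return p[:2],np.arctan2(v[1],v[0])
E
python3 - <<'E'
from h import *
c=cap('wrist')
for k,P in dict(red=(450,-180),blue=(570,-320),yellow=(450,-305)).items(): bottle(c,k,P)
c=cap('side')
for k,P in dict(red=(450,-180),blue=(570,-320),yellow=(450,-305)).items(): bottle(c,k,P)
E
```

```text
red [ 445.303 -177.427] (np.float64(0.957), 78) n 172 bar yaw -1.331 r 9.0
blue [ 572.141 -324.984] (np.float64(0.947), 86) n 231 bar yaw -2.521 r 9.6
yellow [ 442.77  -310.862] (np.float64(0.963), 78) n 139 bar yaw -2.064 r 10.5
red [ 444.897 -177.841] (np.float64(0.955), 70) n 35 bar yaw -1.284 r 9.1
blue [ 572.011 -329.611] (np.float64(0.926), 78) n 59 bar yaw -2.958 r 8.5
yellow [ 442.075 -312.291] (np.float64(0.963), 70) n 52 bar yaw -2.06 r 10.0
```

Wrist and side agree on red and yellow. I pick red first: TCP (445,-177.6), yaw 1.57.

```bash
python3 -m handwheel '[[[2,14,0],[0,0,0.171]],[[2,14,-10],[0,0,0.171]],[[2,14,-20],[0,0,0.171]],[[2,14,-20],[0,0,0.171]],[[1.6,15.7,-20],[0,0,0.171]],[[0,0,-20],[0,0,0.171]],[[0,0,-20],[0,0,0.171]],[[0,0,-20],[0,0,0.171]],[[0,0,-20],[0,0,0.171]],[[0,0,-25],[0,0,0]],[[0,0,-25],[0,0,0]],[[0,0,-24],[0,0,0]]]' 0
python3 -m handwheel '[[[0,0,0],[0,0,0]],[[0,0,0],[0,0,0]],[[0,0,0],[0,0,0]]]' 0
python3 -m handwheel '[[[0,0,0],[0,0,0]],[[0,0,0],[0,0,0]],[[0,0,0],[0,0,0]],[[0,0,0],[0,0,0]],[[0,0,0],[0,0,0]],[[0,0,0],[0,0,0]],[[0,0,0],[0,0,0]],[[0,0,10],[0,0,0]],[[0,0,30],[0,0,0]],[[0,0,40],[0,0,0]],[[0,0,40],[0,0,0]],[[0,0,0],[0,0,0]]]' 1
```

```text
time: 28.52
tool_pos: [444.4, -177.8, 70.1]
tcp_rot: [3.141, 0.0, 1.569]
contact_force: [1.2, 0.2, 0.9]
grip_width: 92.0
time: 28.9
tool_pos: [444.8, -178.1, 71.9]
tcp_rot: [3.14, 0.001, 1.569]
contact_force: [1.6, -0.6, 0.2]
grip_width: 92.1
time: 30.4
tool_pos: [445.6, -178.6, 194.2]
tcp_rot: [3.135, 0.004, 1.569]
contact_force: [-1.2, -0.3, -0.4]
grip_width: 39.6
```

```bash
python3 -m handwheel '[[[9.3,32.4,0],[0,0,-0.143]],[[9.3,32.4,0],[0,0,-0.143]],[[9.3,32.4,0],[0,0,-0.143]],[[9.3,32.4,0],[0,0,-0.143]],[[9.3,32.4,0],[0,0,-0.143]],[[9.3,32.4,0],[0,0,-0.143]],[[9.3,32.4,0],[0,0,-0.143]],[[9.3,32.4,0],[0,0,-0.143]],[[9.3,32.4,0],[0,0,-0.143]],[[9.3,32.4,0],[0,0,-0.143]],[[9.3,32.4,0],[0,0,-0.143]],[[9.3,32.4,0],[0,0,-0.143]]]'
python3 -m handwheel '[[[0,0,0],[0,0,0]],[[0,0,-25],[0,0,0]],[[0,0,-25],[0,0,0]],[[0,0,-25],[0,0,0]],[[0,0,-20],[0,0,0]],[[0,0,-10],[0,0,0]],[[0,0,-8],[0,0,0]],[[0,0,0],[0,0,0]],[[0,0,0],[0,0,0]]]'
python3 - <<'E'
from h import *
c=cap('scene'); cr=c['img'][190:370,240:480]; cv2.imwrite('pics/s1c.png',cv2.resize(cr[:,:,::-1],None,fx=3,fy=3,interpolation=cv2.INTER_CUBIC))
print(get_obs()['joint_positions'].round(2))
E
```

```text
time: 31.9
tool_pos: [555.3, 211.9, 189.5]
tcp_rot: [3.141, 0.002, -0.152]
contact_force: [-0.3, -0.3, -1.4]
grip_width: 39.5
time: 33.02
tool_pos: [556.2, 211.1, 78.5]
tcp_rot: [-3.141, -0.001, -0.147]
contact_force: [0.4, 0.5, -1.5]
grip_width: 39.6
[ 0.23  0.64  1.53 -0.    0.97  1.95]
```

View pics/s1c.png

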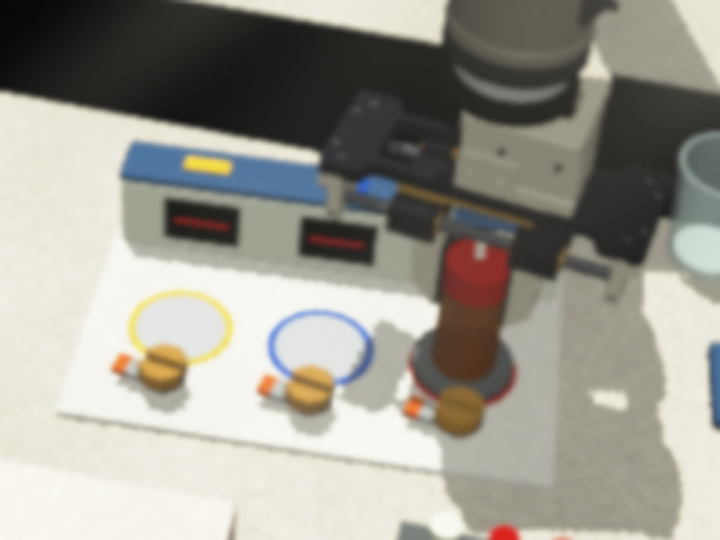

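```bash
python3 -m handwheel '[[[0,0,-1.5],[0,0,0]],[[0,0,0],[0,0,0]],[[0,0,0],[0,0,0]]]'
python3 -m handwheel '[[[0,0,0],[0,0,0]],[[0,0,0],[0,0,0]],[[0,0,0],[0,0,0]],[[0,0,20],[0,0,0]],[[0,0,40],[0,0,0]],[[-10,0,50],[0,0,0.05]],[[-40,0,50],[0,0,0.06]],[[-40,0,50],[0,0,0.06]],[[0,0,0],[0,0,0]],[[0,0,0],[0,0,0]],[[0,0,0],[0,0,0]]]' 0.4
python3 - <<'E'
from h import *
c=cap('wrist','w9.png'); print(get_obs()['grip_width'])
bottle(c,'red',(557,211),5)
E
```

```text
time: 33.45
tool_pos: [555.8, 211.1, 76.4]
tcp_rot: [3.141, -0.0, -0.147]
contact_force: [0.2, 1.0, -1.3]
grip_width: 39.6
time: 34.83
tool_pos: [467.8, 210.8, 282.3]
tcp_rot: [3.141, 0.003, 0.022]
contact_force: [-0.0, 1.1, -0.4]
grip_width: 54.8
55.087431057911054
red [557.176 211.075] (np.float64(0.9), 70) n 198 bar yaw -2.984 r 9.5
```

```bash
python3 -m handwheel '[[[0,-30,0],[0,0,0]],[[0,-50,0],[0,0,0]],[[0,-50,0],[0,0,0]],[[0,-50,0],[0,0,0]],[[0,-50,0],[0,0,0]],[[-5,-50,0],[0,0,0]],[[-5,-50,10],[0,0,0]],[[-10,-50,0],[0,0,0]],[[-10,-50,0],[0,0,0]],[[0,-30,0],[0,0,0]],[[0,0,0],[0,0,0]],[[0,0,0],[0,0,0]]]' 0
python3 - <<'E'
from h import *
for cam in ['wrist','side']:
    c=cap(cam)
    for k,P in dict(blue=(570,-325),yellow=(442,-311)).items(): bottle(c,k,P)
    if cam=='wrist': print(get_obs()['tool_pos'],get_obs()['tcp_rot'])
E
```

```text
time: 36.38
tool_pos: [437.6, -248.5, 293.0]
tcp_rot: [-3.14, 0.001, 0.023]
contact_force: [0.6, -0.3, 0.3]
grip_width: 91.3
blue [ 572.405 -325.845] (np.float64(0.945), 78) n 233 bar yaw -2.609 r 9.5
yellow [ 442.663 -310.674] (np.float64(0.965), 78) n 139 bar yaw -2.048 r 10.5
[ 437.78214361 -248.19552984  293.35303006] [-3.14050634e+00  9.40681394e-04  2.33512991e-02]
blue [ 572.07  -329.623] (np.float64(0.927), 78) n 59 bar yaw -2.961 r 8.6
yellow [ 442.067 -312.327] (np.float64(0.963), 70) n 52 bar yaw -2.061 r 10.0
```

```bash
python3 -m handwheel '[[[1,-13,-10],[0,0,0.166]],[[1,-13,-20],[0,0,0.166]],[[1,-13,-25],[0,0,0.166]],[[1,-12,-25],[0,0,0.166]],[[1,-12,-30],[0,0,0.166]],[[0,0,-30],[0,0,0]],[[0,0,-30],[0,0,0]],[[0,0,-27],[0,0,0]],[[0,0,-25],[0,0,0]],[[0,0,0],[0,0,0]],[[0,0,0],[0,0,0]],[[0,0,0],[0,0,0]]]' 0
python3 -m handwheel '[[[0,0,0],[0,0,0]],[[0,0,0],[0,0,0]],[[0,0,0],[0,0,0]],[[0,0,0],[0,0,0]],[[0,0,0],[0,0,0]],[[0,0,0],[0,0,0]],[[0,0,0],[0,0,0]],[[0,0,10],[0,0,0]],[[0,0,30],[0,0,0]],[[0,0,40],[0,0,0]],[[0,0,40],[0,0,0]],[[0,0,0],[0,0,0]]]' 1
```

```text
time: 37.98
tool_pos: [443.4, -312.3, 73.2]
tcp_rot: [3.139, 0.0, 0.853]
contact_force: [0.9, 0.1, 0.2]
grip_width: 91.9
time: 39.48
tool_pos: [444.1, -313.2, 195.7]
tcp_rot: [3.134, 0.0, 0.853]
contact_force: [-0.5, -0.0, -0.9]
grip_width: 39.2
```

```bash
python3 -m handwheel '[[[11.9,31.3,0],[0,0,-0.091]],[[11.9,31.3,0],[0,0,-0.091]],[[11.9,31.3,0],[0,0,-0.091]],[[11.9,31.3,0],[0,0,-0.091]],[[11.9,31.3,0],[0,0,-0.091]],[[11.9,31.3,0],[0,0,-0.091]],[[11.9,31.3,0],[0,0,-0.091]],[[11.9,31.3,0],[0,0,-0.091]],[[11.9,31.3,0],[0,0,-0.091]],[[11.9,31.3,0],[0,0,-0.091]],[[11.5,30.8,0],[0,0,-0.09]],[[0,0,0],[0,0,0]]]'
python3 -m handwheel '[[[0,0,0],[0,0,0]],[[0,0,-25],[0,0,0]],[[0,0,-25],[0,0,0]],[[0,0,-25],[0,0,0]],[[0,0,-20],[0,0,0]],[[0,0,-10],[0,0,0]],[[0,0,-7],[0,0,0]],[[0,0,0],[0,0,0]],[[0,0,0],[0,0,0]],[[0,0,0],[0,0,0]]]'
```

```text
time: 40.98
tool_pos: [573.0, 33.8, 190.7]
tcp_rot: [-3.141, 0.002, -0.144]
contact_force: [0.1, -0.2, -2.3]
grip_width: 39.4
time: 42.22
tool_pos: [573.6, 31.8, 80.6]
tcp_rot: [3.142, -0.001, -0.147]
contact_force: [0.1, -0.3, -1.5]
grip_width: 39.6
```

```bash
python3 -m handwheel '[[[0,0,-2],[0,0,0]],[[0,0,-1.5],[0,0,0]],[[0,0,0],[0,0,0]],[[0,0,0],[0,0,0]]]'
python3 -m handwheel '[[[0,0,0],[0,0,0]],[[0,0,0],[0,0,0]],[[0,0,0],[0,0,0]],[[0,0,20],[0,0,0]],[[0,0,40],[0,0,0]],[[-10,0,50],[0,0,0.05]],[[-40,0,50],[0,0,0.06]],[[-40,0,50],[0,0,0.06]],[[0,0,0],[0,0,0]],[[0,0,0],[0,0,0]],[[0,0,0],[0,0,0]]]' 0.4
python3 - <<'E'
from h import *
c=cap('wrist','w10.png')
bottle(c,'yellow',(573,32),5);bottle(c,'red',(557,211),5)
E
```

```text
time: 42.72
tool_pos: [573.3, 31.9, 76.7]
tcp_rot: [-3.142, -0.0, -0.147]
contact_force: [-0.8, 1.0, 3.8]
grip_width: 39.5
time: 44.1
tool_pos: [485.1, 31.8, 282.5]
tcp_rot: [-3.141, 0.003, 0.022]
contact_force: [0.3, 1.0, -0.9]
grip_width: 54.9
yellow [578.613  29.806] (np.float64(0.68), 70) n 314 bar yaw -1.105 r 4.2
red [558.645 208.793] (np.float64(0.797), 70) n 201 bar yaw 3.096 r 9.5
```

```bash
python3 -m handwheel '[[[0,-30,0],[0,0,0]],[[0,-45,0],[0,0,0]],[[0,-50,0],[0,0,0]],[[0,-50,0],[0,0,0]],[[0,-50,0],[0,0,0]],[[0,-50,0],[0,0,0]],[[0,-45,0],[0,0,0]],[[0,-37,0],[0,0,0]],[[0,0,0],[0,0,0]],[[0,0,0],[0,0,0]],[[0,0,0],[0,0,0]]]' 0
python3 - <<'E'
from h import *
for cam in ['wrist','scene']:
    c=cap(cam); bottle(c,'blue',(571,-326)) 
    if cam=='wrist': print(get_obs()['tool_pos'],get_obs()['tcp_rot'])
E
```

```text
time: 45.52
tool_pos: [485.4, -324.1, 283.8]
tcp_rot: [-3.141, 0.0, 0.024]
contact_force: [0.4, 0.1, -0.3]
grip_width: 92.1
blue [ 573.158 -326.045] (np.float64(0.936), 70) n 201 bar yaw -2.645 r 9.7
[ 485.41393908 -324.07620021  284.08392851] [-3.14141085e+00  8.13141979e-05  2.41878642e-02]
blue [ 578.61  -318.657] (np.float64(0.858), 78) n 14 bar yaw -2.869 r 12.7
```

```bash
python3 -m handwheel '[[[29,-0.7,-10],[0,0,0.08]],[[29,-0.7,-25],[0,0,0.08]],[[29,-0.8,-30],[0,0,0.076]],[[0,0,-30],[0,0,0]],[[0,0,-30],[0,0,0]],[[0,0,-30],[0,0,0]],[[0,0,-30],[0,0,0]],[[0,0,-28],[0,0,0]],[[0,0,0],[0,0,0]],[[0,0,0],[0,0,0]],[[0,0,0],[0,0,0]],[[0,0,0],[0,0,0]]]' 0
python3 -m handwheel '[[[0,0,0],[0,0,0]],[[0,0,0],[0,0,0]],[[0,0,0],[0,0,0]],[[0,0,0],[0,0,0]],[[0,0,0],[0,0,0]],[[0,0,0],[0,0,0]],[[0,0,0],[0,0,0]],[[0,0,10],[0,0,0]],[[0,0,30],[0,0,0]],[[0,0,40],[0,0,0]],[[0,0,40],[0,0,0]],[[0,0,0],[0,0,0]]]' 1
```

```text
time: 47.12
tool_pos: [572.6, -327.7, 72.2]
tcp_rot: [3.14, -0.001, 0.259]
contact_force: [-0.9, -0.4, 0.1]
grip_width: 91.9
time: 48.62
tool_pos: [573.7, -328.5, 195.9]
tcp_rot: [3.135, -0.005, 0.259]
contact_force: [0.4, -0.4, -2.8]
grip_width: 39.7
```

```bash
python3 -m handwheel '[[[0,0,40],[0,0,0]],[[-0.7,40,0],[0,0,-0.041]],[[-0.7,46,0],[0,0,-0.041]],[[-0.7,46,0],[0,0,-0.041]],[[-0.7,46,0],[0,0,-0.041]],[[-0.7,46,0],[0,0,-0.041]],[[-0.7,46,0],[0,0,-0.041]],[[-0.7,46,0],[0,0,-0.041]],[[-0.7,46,0],[0,0,-0.041]],[[-0.7,46,0],[0,0,-0.041]],[[-0.8,40,0],[0,0,-0.041]],[[0,0,0],[0,0,0]]]'
python3 -m handwheel '[[[0,0,0],[0,0,0]],[[0,0,-40],[0,0,0]],[[0,0,-25],[0,0,0]],[[0,0,-25],[0,0,0]],[[0,0,-25],[0,0,0]],[[0,0,-20],[0,0,0]],[[0,0,-10],[0,0,0]],[[0,0,-7],[0,0,0]],[[0,0,0],[0,0,0]],[[0,0,0],[0,0,0]],[[0,0,0],[0,0,0]]]'
```

```text
time: 50.12
tool_pos: [564.1, 123.3, 230.2]
tcp_rot: [-3.142, 0.002, -0.147]
contact_force: [-0.0, -0.0, -1.5]
grip_width: 39.2
time: 51.5
tool_pos: [565.3, 120.7, 79.7]
tcp_rot: [-3.141, -0.001, -0.151]
contact_force: [0.5, -0.0, -1.0]
grip_width: 40.0
```

```bash
python3 -m handwheel '[[[0,0.5,-2],[0,0,0]],[[0,0,-1],[0,0,0]],[[0,0,0],[0,0,0]],[[0,0,0],[0,0,0]]]'
python3 -m handwheel '[[[0,0,0],[0,0,0]],[[0,0,0],[0,0,0]],[[0,0,0],[0,0,0]],[[0,0,20],[0,0,0]],[[0,0,40],[0,0,0]],[[-10,0,50],[0,0,0.05]],[[-40,0,60],[0,0,0.06]],[[-40,0,50],[0,0,0.06]],[[0,0,0],[0,0,0]],[[0,0,0],[0,0,0]],[[0,0,0],[0,0,0]]]' 0.4
python3 - <<'E'
from h import *
c=cap('wrist','w11.png')
bottle(c,'blue',(566,122),5);bottle(c,'yellow',(573,32),5);bottle(c,'red',(557,211),5)
E
```

```text
time: 52.0
tool_pos: [565.0, 121.1, 76.0]
tcp_rot: [3.141, 0.0, -0.151]
contact_force: [0.1, -0.3, -0.5]
grip_width: 39.7
time: 53.38
tool_pos: [481.3, 121.0, 285.3]
tcp_rot: [3.141, 0.003, 0.018]
contact_force: [0.7, 0.0, 0.1]
grip_width: 54.6
blue [566.436 121.194] (np.float64(0.938), 70) n 216 bar yaw -3.113 r 10.0
yellow [573.477  34.121] (np.float64(0.736), 70) n 188 bar yaw -2.872 r 10.3
red [557.835 209.079] (np.float64(0.964), 78) n 182 bar yaw 3.11 r 10.0
```

View pics/w11.png

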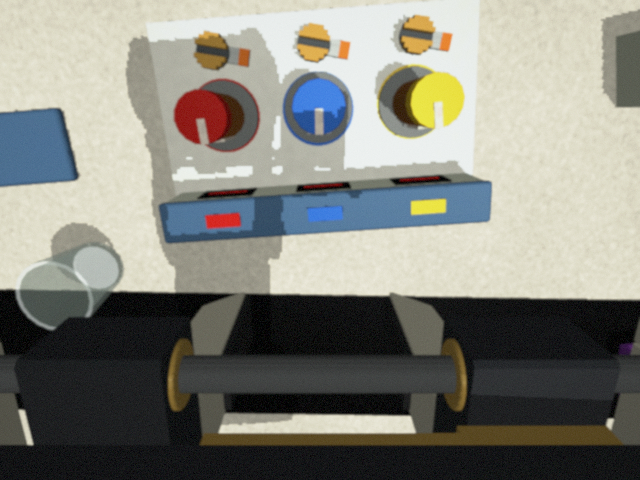

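```bash
cat >> h.py <<'E'
def barpca(c,P,base=5):
    h=hsv(c); w=(h[...,1]<80)&(h[...,2]>110)&(rend(c,cyl(18,89.9+base,90+base),[*P,0])>.5)
    ys,xs=np.nonzero(w); W=np.array([plane(c,(x,y),90+base)[:2] for x,y in zip(xs,ys)]); e,v=np.linalg.eigh(np.cov(W.T)); a=v[:,1]
    return len(xs),np.arctan(a[1]/a[0]).round(3)
E
python3 - <<'E'
from h import *
c=cap('wrist')
for P in [(556.8,210.9),(565.8,121.2),(573.4,32.3)]: print(barpca(c,P))
E
python3 -m handwheel '[[[0,-20,0],[0,0,0]],[[5,-40,0],[0,0,0]],[[10,-45,0],[0,0,0]],[[10,-45,0],[0,0,0]],[[10,-45,0],[0,0,0]],[[10,-45,0],[0,0,0]],[[10,-40,0],[0,0,0]],[[10,-30,0],[0,0,0]],[[10,0,0],[0,0,0]],[[5,0,0],[0,0,0]],[[0,0,0],[0,0,0]],[[0,0,0],[0,0,0]]]' 0
python3 - <<'E'
from h import *
c=cap('wrist','w12.png'); m=cols(c,'green')&near(c,[613,-190,120],50)
for y in (0,.1): print(m.sum(),fit(c,box(32,12,90,132),m,[613,-190,y]))
print(get_obs()['tool_pos'],get_obs()['tcp_rot'])
E
```

```text
(189, np.float64(0.134))
(212, np.float64(0.048))
(187, np.float64(0.168))
time: 54.98
tool_pos: [561.3, -187.9, 287.0]
tcp_rot: [3.142, 0.0, 0.02]
contact_force: [0.5, -1.0, 0.9]
grip_width: 91.8
814 (array([ 6.11879e+02, -1.90351e+02,  2.60000e-02]), np.float64(0.913))
814 (array([ 6.11888e+02, -1.90306e+02,  3.20000e-02]), np.float64(0.913))
[ 561.21152115 -188.11474718  287.09579681] [ 3.14141352e+00 -9.84325131e-05  1.98257833e-02]
```

```bash
python3 -m handwheel '[[[25,-1.2,-10],[0,0,0.01]],[[26,-1.2,-20],[0,0,0]],[[0,0,-35],[0,0,0]],[[0,0,-35],[0,0,0]],[[0,0,-35],[0,0,0]],[[0,0,-20],[0,0,0]],[[0,0,-14.5],[0,0,0]],[[0,0,0],[0,0,0]],[[0,0,0],[0,0,0]],[[0,0,0],[0,0,0]],[[0,0,0],[0,0,0]]]' 0
python3 -m handwheel '[[[0,0,0],[0,0,0]],[[0,0,0],[0,0,0]],[[0,0,0],[0,0,0]],[[0,0,0],[0,0,0]],[[0,0,0],[0,0,0]],[[0,0,0],[0,0,0]],[[0,0,0],[0,0,0]],[[0,0,0],[0,0,0]],[[0,0,0],[0,0,0]],[[0,0,0],[0,0,0]],[[0,0,0],[0,0,0]],[[0,0,0],[0,0,0]]]' 1
```

```text
time: 56.4
tool_pos: [612.6, -191.4, 118.1]
tcp_rot: [3.141, -0.001, 0.029]
contact_force: [0.5, -0.1, -0.3]
grip_width: 91.7
time: 57.9
tool_pos: [612.3, -191.2, 117.4]
tcp_rot: [3.142, -0.0, 0.029]
contact_force: [0.6, 0.2, -0.7]
grip_width: 12.1
```

```bash
python3 -m handwheel '[[[0,0.5,15],[0,0,0]],[[0,0,25],[0,0,0]],[[0,0,40],[0,0,0]],[[0,0,40],[0,0,0]],[[0,0,20],[0,0,0]],[[2,30,0],[0,0,0]],[[3,45,0],[0,0,0.15]],[[3,45,0],[0,0,0.16]],[[3,45,0],[0,0,0.16]],[[3,40,0],[0,0,0.16]],[[2,22.5,0],[0,0,0.16]],[[0,0,0],[0,0,0.16]]]'
python3 -m handwheel '[[[0,0,-10],[0,0,0.16]],[[0,0,-30],[0,0,0.16]],[[0,0,-40],[0,0,0.14]],[[0,0,-35],[0,0,0]],[[0,0,0],[0,0,0]],[[0,0,0],[0,0,0]],[[0,0,0],[0,0,0]],[[0,0,0],[0,0,0]],[[0,0,0],[0,0,0]]]'
python3 - <<'E'
from h import *
c=cap('wrist','w13.png');o=get_obs(); t=o['tool_pos'];print(t,o['tcp_rot'])
cr=c['img'][180:360,220:420]; cv2.imwrite('pics/w13c.png',cv2.resize(cr[:,:,::-1],None,fx=3,fy=3,interpolation=cv2.INTER_CUBIC))
E
```

```text
time: 59.4
tool_pos: [628.3, 38.9, 258.5]
tcp_rot: [3.141, -0.001, 0.987]
contact_force: [-0.7, -0.7, -1.0]
grip_width: 11.9
time: 60.52
tool_pos: [628.5, 36.8, 143.0]
tcp_rot: [3.141, -0.0, 1.439]
contact_force: [0.9, -0.6, -1.0]
grip_width: 12.0
[628.42893038  36.738597   142.76900337] [ 3.14091376e+00 -2.53786717e-05  1.43879238e+00]
```

View pics/w13c.png

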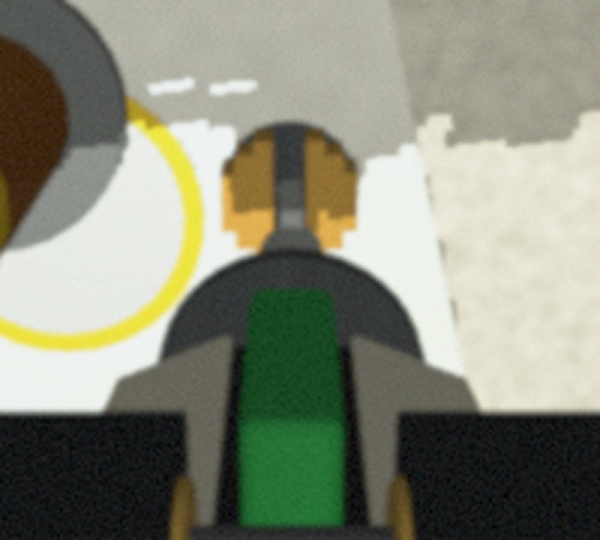

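The slot and blade are aligned, but the yellow bottle has been knocked out of its ring. I will locate it, hang the key and put the bottle back before any clamping.

```bash
python3 -m handwheel '[[[0,0,30],[0,0,-0.14]],[[0,0,40],[0,0,-0.16]],[[0,0,50],[0,0,-0.16]],[[-2,-22.5,0],[0,0,-0.16]],[[-3,-40,0],[0,0,-0.16]],[[-3,-45,0],[0,0,-0.16]],[[-3,-45,0],[0,0,-0.16]],[[-3,-45,0],[0,0,-0.16]],[[-2,-30,0],[0,0,-0.15]],[[0,0,0],[0,0,0]],[[0,0,0],[0,0,0]],[[0,0,0],[0,0,0]]]'
python3 - <<'E'
from h import *
print(get_obs()['tool_pos'],get_obs()['tcp_rot'])
for cam in ['side','scene']:
    c=cap(cam,cam+'2.png')
    for k,P in dict(blue=(566,122),yellow=(573,60),red=(557,211)).items(): bottle(c,k,P,5)
cr=c['img'][190:370,240:480]
c=cap('side'); cr2=c['img'][150:330,240:480]
cv2.imwrite('pics/b2.png',cv2.resize(np.vstack([cr,cr2])[:,:,::-1],None,fx=1.66,fy=1.66,interpolation=cv2.INTER_CUBIC))
E
```

```text
time: 62.08
tool_pos: [612.5, -189.6, 262.5]
tcp_rot: [-3.141, -0.0, 0.031]
contact_force: [0.3, 0.2, -1.3]
grip_width: 11.9
[ 612.49072286 -189.58893943  262.48876946] [-3.14145089e+00 -6.96595192e-05  3.10732929e-02]
blue [565.904 116.461] (np.float64(0.902), 78) n 20 bar yaw 2.608 r 11.6
yellow [561.759  57.442] (np.float64(0.953), 70) n 22 bar yaw 2.941 r 9.4
red [557.891 206.76 ] (np.float64(0.897), 70) n 17 bar yaw 2.705 r 9.7
blue [547.334 123.487] (np.float64(0.701), 70) n 99 bar yaw -3.041 r 2.4
yellow [558.622  60.115] (np.float64(0.647), 70) n 26 bar yaw -2.984 r 10.7
red [545.921 212.586] (np.float64(0.664), 70) n 80 bar yaw -2.932 r 9.3
```

View pics/b2.png

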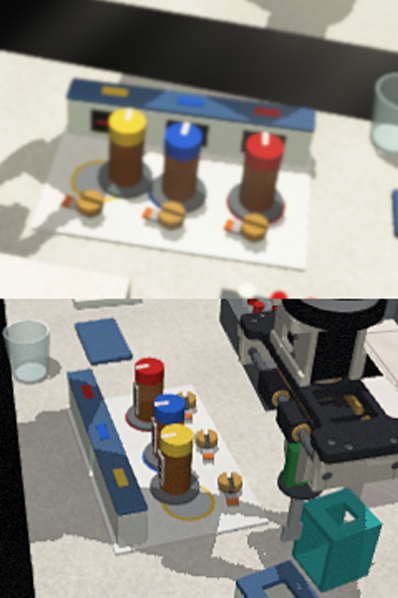

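```bash
python3 -m handwheel '[[[0,-0.6,-30],[0,0,0]],[[0,0,-30],[0,0,0]],[[0,0,-25],[0,0,0]],[[0,0,-20],[0,0,0]],[[0,0,-15],[0,0,0]],[[0,0,-12],[0,0,0]],[[0,0,-8],[0,0,0]],[[0,0,-4],[0,0,0]],[[0,0,0],[0,0,0]],[[0,0,0],[0,0,0]],[[0,0,-1],[0,0,0]],[[0,0,0],[0,0,0]]]'
python3 -m handwheel '[[[0,0,0],[0,0,0]],[[0,0,0],[0,0,0]],[[0,0,0],[0,0,0]],[[0,0,0],[0,0,0]],[[0,0,0],[0,0,0]],[[0,0,20],[0,0,0]],[[0,0,40],[0,0,0]],[[0,0,60],[0,0,0]],[[-20,20,55],[0,0,0]],[[-30,50,0],[0,0,0]],[[-30,50,0],[0,0,0]],[[-20,50,0],[0,0,0]]]' 0
python3 -m handwheel '[[[-15,50,0],[0,0,0]],[[-10,35,0],[0,0,0]],[[0,0,0],[0,0,0]],[[0,0,0],[0,0,0]],[[0,0,0],[0,0,0]]]' 0
python3 - <<'E'
from h import *
c=cap('wrist','w14.png'); print(get_obs()['tool_pos'],get_obs()['tcp_rot'])
for k,P in dict(blue=(566,122),yellow=(561,59),red=(557,211)).items():
    p,_=bottle(c,k,P,5); print(barpca(c,p))
E
```

```text
time: 63.72
tool_pos: [612.3, -191.4, 117.5]
tcp_rot: [3.141, -0.0, 0.029]
contact_force: [-0.0, -0.4, -0.7]
grip_width: 12.0
time: 65.22
tool_pos: [510.9, -20.0, 292.7]
tcp_rot: [3.142, -0.001, 0.028]
contact_force: [1.7, 0.7, 0.2]
grip_width: 91.9
time: 65.85
tool_pos: [487.7, 62.7, 292.2]
tcp_rot: [3.141, 0.0, 0.027]
contact_force: [0.2, -0.3, -0.8]
grip_width: 92.1
[487.62979623  62.66524857 292.19315227] [3.14133579e+00 2.43662438e-04 2.72657290e-02]
blue [565.706 121.143] (np.float64(0.77), 70) n 210 bar yaw 2.949 r 9.5
(213, np.float64(0.039))
yellow [578.146  38.406] (np.float64(0.47), 70) n 1373 bar yaw -1.237 r 4.6
(1327, np.float64(0.503))
red [557.854 208.468] (np.float64(0.942), 78) n 180 bar yaw 3.062 r 10.3
(176, np.float64(0.139))
```

```bash
sed -i "s/m0=cols(c,color)&near(c,P,2.2\*r); /m0=(cols(c,color)\&near(c,P,2.2*r)).astype(np.uint8); m0=cv2.morphologyEx(m0,cv2.MORPH_OPEN,np.ones((7,7))) if r>20 else m0; m0=np.pad(m0,0); n,L,st,_=cv2.connectedComponentsWithStats(m0); m0=L==1+np.argmax(st[1:,4]); /" h.py
python3 - <<'E'
from h import *
c=cap('wrist')
for k,P in dict(blue=(566,122),yellow=(561,59),red=(557,211)).items():
    p,_=bottle(c,k,P,5); print(barpca(c,p))
E
```

```text
blue [566.263 121.744] (np.float64(0.919), 86) n 207 bar yaw 3.022 r 9.8
(205, np.float64(0.025))
yellow [562.133  59.465] (np.float64(0.957), 70) n 155 bar yaw -3.043 r 10.2
(158, np.float64(0.09))
red [558.165 208.98 ] (np.float64(0.919), 78) n 175 bar yaw 3.11 r 9.6
(175, np.float64(0.132))
```

```bash
python3 -m handwheel '[[[15,-0.6,0],[0,0,0.163]],[[15,-0.6,0],[0,0,0.163]],[[15,-0.6,0],[0,0,0.163]],[[15,-0.7,-20],[0,0,0.163]],[[14.5,-0.7,-20],[0,0,0.163]],[[0,0,-20],[0,0,0.163]],[[0,0,-20],[0,0,0.163]],[[0,0,-20],[0,0,0.163]],[[0,0,-20],[0,0,0.163]],[[0,0,-20],[0,0,0.163]],[[0,0,0],[0,0,0]],[[0,0,0],[0,0,0]]]' 0.4
python3 - <<'E'
from h import *
o=get_obs();print(o['tool_pos'],o['tcp_rot'],o['grip_width'])
E
```

```text
time: 67.45
tool_pos: [562.4, 60.1, 153.0]
tcp_rot: [3.141, 0.0, 1.655]
contact_force: [0.3, 0.7, 0.3]
grip_width: 55.3
[562.37900766  60.05821968 153.01892509] [3.14050259e+00 1.13713713e-04 1.65507876e+00] 55.3114264309512
```

```bash
python3 -m handwheel '[[[0,-0.4,-20],[0,0,0]],[[0,0,-20],[0,0,0]],[[0,0,-20],[0,0,0]],[[0,0,-10],[0,0,0]],[[0,0,0],[0,0,0]],[[0,0,0],[0,0,0]],[[0,0,0],[0,0,0]]]' 0.4
python3 -m handwheel '[[[0,0,0],[0,0,0]],[[0,0,0],[0,0,0]],[[0,0,0],[0,0,0]],[[0,0,0],[0,0,0]],[[0,0,5],[0,0,0]],[[0,0,10],[0,0,0]],[[0,0,0],[0,0,0]],[[2.4,-6,0],[0,0,0]],[[4,-9,0],[0,0,0]],[[4,-9,0],[0,0,0]],[[1,-3.2,0],[0,0,0]],[[0,0,0],[0,0,0]]]' 1
python3 -m handwheel '[[[0,0,0],[0,0,0]],[[0,0,-7],[0,0,0]],[[0,0,-5],[0,0,0]],[[0,0,0],[0,0,0]],[[0,0,0],[0,0,0]]]'
```

```text
time: 68.32
tool_pos: [562.3, 60.0, 83.2]
tcp_rot: [3.14, 0.0, 1.659]
contact_force: [-0.9, -0.9, 0.1]
grip_width: 54.8
time: 69.82
tool_pos: [573.2, 32.4, 97.2]
tcp_rot: [-3.141, -0.0, 1.658]
contact_force: [-1.3, -0.0, -2.3]
grip_width: 39.4
time: 70.45
tool_pos: [573.2, 32.9, 85.3]
tcp_rot: [3.142, 0.0, 1.659]
contact_force: [0.0, -0.1, -1.7]
grip_width: 39.6
```

```bash
python3 -m handwheel '[[[0,0,-2],[0,0,0]],[[0,0,0],[0,0,0]],[[0,0,0],[0,0,0]]]'
python3 -m handwheel '[[[0,0,0],[0,0,0]],[[0,0,0],[0,0,0]],[[0,0,0],[0,0,0]],[[0,0,20],[0,0,0]],[[0,0,40],[0,0,-0.163]],[[-10,10,50],[0,0,-0.163]],[[-20,15,50],[0,0,-0.163]],[[-20,15,50],[0,0,-0.163]],[[-20,20,0],[0,0,-0.163]],[[-20,20,0],[0,0,-0.163]],[[0,0,0],[0,0,-0.163]],[[0,0,0],[0,0,-0.163]]]' 0.4
python3 -m handwheel '[[[0,0,0],[0,0,-0.163]],[[0,0,0],[0,0,-0.163]],[[0,0,0],[0,0,0]],[[0,0,0],[0,0,0]],[[0,0,0],[0,0,0]]]'
python3 - <<'E'
from h import *
c=cap('wrist','w15.png'); print(get_obs()['tool_pos'],get_obs()['tcp_rot'])
for k,P in dict(blue=(566,122),yellow=(573,32),red=(557,211)).items():
    p,_=bottle(c,k,P,5); print(barpca(c,p))
E
```

```text
time: 70.82
tool_pos: [573.2, 32.8, 83.4]
tcp_rot: [3.141, 0.0, 1.659]
contact_force: [0.8, -0.4, -2.2]
grip_width: 39.5
time: 72.32
tool_pos: [482.9, 113.2, 293.7]
tcp_rot: [3.141, -0.001, 0.35]
contact_force: [0.0, -0.5, 0.2]
grip_width: 54.8
time: 72.95
tool_pos: [483.2, 112.9, 293.4]
tcp_rot: [3.142, 0.0, 0.031]
contact_force: [-0.7, 0.7, -0.5]
grip_width: 55.3
[483.19740732 112.84543833 293.35000526] [3.14150941e+00 2.38143655e-05 3.01197534e-02]
blue [565.932 123.133] (np.float64(0.903), 70) n 202 bar yaw -3.136 r 9.6
(203, np.float64(0.036))
yellow [573.334  33.278] (np.float64(0.953), 86) n 194 bar yaw -2.95 r 10.1
(181, np.float64(0.103))
red [557.7   209.068] (np.float64(0.94), 78) n 173 bar yaw 3.11 r 9.9
(176, np.float64(0.141))
```

View pics/w15.png

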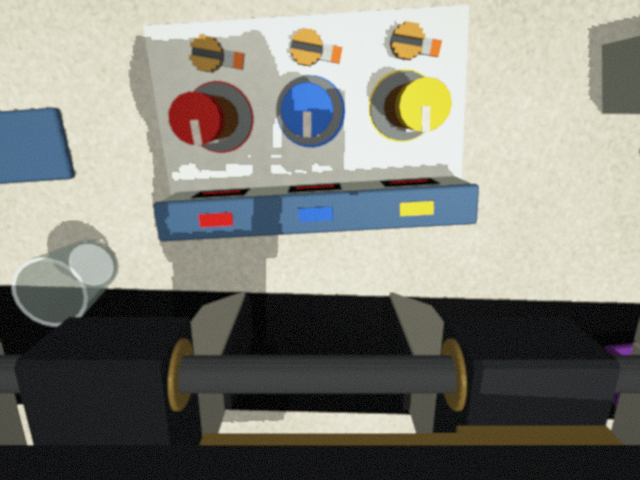

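All three stand in their rings again, barcodes straight to within about 0.06 rad. Back to the key.

```bash
python3 -m handwheel '[[[5,-25,0],[0,0,0]],[[10,-45,0],[0,0,0]],[[10,-45,0],[0,0,0]],[[10,-45,0],[0,0,0]],[[10,-45,0],[0,0,0]],[[10,-45,0],[0,0,0]],[[15,-35,0],[0,0,0]],[[9,-19,0],[0,0,0]],[[0,0,0],[0,0,0]],[[0,0,0],[0,0,0]],[[0,0,0],[0,0,0]]]' 0
python3 - <<'E'
from h import *
c=cap('wrist'); m=cols(c,'green')&near(c,[613,-190,120],50)
print(m.sum(),fit(c,box(32,12,90,132),m,[613,-190,0]))
print(get_obs()['tool_pos'],get_obs()['tcp_rot'])
E
```

```text
time: 74.38
tool_pos: [562.0, -190.1, 293.7]
tcp_rot: [-3.142, -0.0, 0.03]
contact_force: [1.3, 0.9, -0.2]
grip_width: 91.6
791 (array([ 6.12169e+02, -1.91474e+02,  2.60000e-02]), np.float64(0.909))
[ 562.08652937 -190.21575365  293.6951836 ] [ 3.14148112e+00 -2.48321855e-04  3.00836951e-02]
```

```bash
python3 -m handwheel '[[[25,-0.6,-15],[0,0,0]],[[25.2,-0.6,-20],[0,0,0]],[[0,0,-35],[0,0,0]],[[0,0,-35],[0,0,0]],[[0,0,-35],[0,0,0]],[[0,0,-21],[0,0,0]],[[0,0,-15],[0,0,0]],[[0,0,0],[0,0,0]],[[0,0,0],[0,0,0]],[[0,0,0],[0,0,0]],[[0,0,0],[0,0,0]]]' 0
python3 -m handwheel '[[[0,0,0],[0,0,0]],[[0,0,0],[0,0,0]],[[0,0,0],[0,0,0]],[[0,0,0],[0,0,0]],[[0,0,0],[0,0,0]],[[0,0,0],[0,0,0]],[[0,0,0],[0,0,0]],[[0,0,0],[0,0,0]],[[0,0,0],[0,0,0]],[[0,0,0],[0,0,0]],[[0,0,0],[0,0,0]],[[0,0,0],[0,0,0]]]' 1
python3 -m handwheel '[[[0,0.5,15],[0,0,0]],[[0,0,25],[0,0,0]],[[0,0,40],[0,0,0]],[[0,0,40],[0,0,0]],[[0,0,25],[0,0,0]],[[2,30,0],[0,0,0]],[[3,45,0],[0,0,0.15]],[[3,45,0],[0,0,0.16]],[[3,45,0],[0,0,0.16]],[[3,40,0],[0,0,0.16]],[[2,23,0],[0,0,0.16]],[[0,0,0],[0,0,0.16]]]'
python3 -m handwheel '[[[0,0,-10],[0,0,0.16]],[[0,0,-30],[0,0,0.16]],[[0,0,-40],[0,0,0.14]],[[0,0,-40],[0,0,0]],[[0,0,0],[0,0,0]],[[0,0,0],[0,0,0]],[[0,0,0],[0,0,0]],[[0,0,0],[0,0,0]],[[0,0,0],[0,0,0]],[[0,0,0],[0,0,0]]]'
```

```text
time: 75.8
tool_pos: [612.7, -192.5, 118.1]
tcp_rot: [3.141, -0.001, 0.029]
contact_force: [-0.7, 0.1, -0.7]
grip_width: 91.6
time: 77.3
tool_pos: [612.4, -192.3, 117.4]
tcp_rot: [-3.142, 0.0, 0.029]
contact_force: [-0.2, 0.0, 0.0]
grip_width: 12.4
time: 78.8
tool_pos: [628.4, 38.3, 263.4]
tcp_rot: [3.141, -0.001, 0.987]
contact_force: [0.0, -0.5, -1.5]
grip_width: 11.7
time: 80.05
tool_pos: [628.5, 36.1, 142.6]
tcp_rot: [3.141, 0.0, 1.439]
contact_force: [-0.7, 0.4, -1.3]
grip_width: 12.0
```

```bash
python3 -m handwheel '[[[-0.2,0.8,-6],[0,0,0]],[[0,0,-5],[0,0,0]],[[0,0,-5],[0,0,0]],[[0,0,-4.5],[0,0,0]],[[0,0,0],[0,0,0]],[[0,0,0],[0,0,0]]]'
```

```text
time: 80.8
tool_pos: [628.3, 36.9, 122.0]
tcp_rot: [3.141, 0.0, 1.439]
contact_force: [-0.6, 0.0, -1.3]
grip_width: 12.2
```

```bash
python3 -m handwheel '[[[0,0,0],[0,0,-0.14]],[[0,0,0],[0,0,-0.14]],[[0,0,0],[0,0,-0.14]],[[0,0,0],[0,0,-0.14]],[[0,0,0],[0,0,-0.14]],[[0,0,0],[0,0,-0.14]],[[0,0,0],[0,0,-0.14]],[[0,0,0],[0,0,-0.14]],[[0,0,0],[0,0,-0.14]],[[0,0,0],[0,0,-0.14]],[[0,0,0],[0,0,0]]]'
python3 -c "
from h import *;print(get_obs()['moment'])"
python3 -m handwheel '[[[0,0,0],[0,0,-0.06]],[[0,0,0],[0,0,-0.05]],[[0,0,0],[0,0,0]]]'
python3 -c "
from h import *;print(get_obs()['moment'])"
```

```text
time: 82.18
tool_pos: [628.3, 36.9, 122.1]
tcp_rot: [3.141, -0.0, 0.04]
contact_force: [0.2, 0.1, -1.3]
grip_width: 11.9
[-0.08970433  0.04641276  0.020728  ]
time: 82.55
tool_pos: [628.3, 36.8, 122.1]
tcp_rot: [3.141, -0.0, -0.068]
contact_force: [-0.3, -0.8, 0.9]
grip_width: 12.0
[-0.10844621  0.11376814  0.03916956]
```

```bash
python3 -m handwheel '[[[0,0,0],[0,0,-0.05]],[[0,0,0],[0,0,0]],[[0,0,0],[0,0,0.1]],[[0,0,0],[0,0,0]],[[0,0,10],[0,0,0]],[[0,0,15],[0,0,0]],[[0,0,30],[0,0,0]],[[0,0,30],[0,0,0]],[[0,0,0],[0,0,0]]]'
python3 -m handwheel '[[[-0.9,10,0],[0,0,0.1625]],[[-0.9,10,0],[0,0,0.1625]],[[-0.9,10,0],[0,0,0.1625]],[[-0.9,10,0],[0,0,0.1625]],[[-0.9,10,0],[0,0,0.1625]],[[-0.9,10,0],[0,0,0.1625]],[[-0.9,10,0],[0,0,0.1625]],[[-0.9,10,-30],[0,0,0.1625]],[[-0.9,9.7,-35],[0,0,0.1625]],[[0,0,0],[0,0,0]],[[0,0,0],[0,0,0]],[[0,0,0],[0,0,0]]]'
python3 - <<'E'
from h import *
c=cap('wrist','w16.png');o=get_obs(); t=o['tool_pos'];print(t,o['tcp_rot'])
cr=c['img'][180:360,180:460]; cv2.imwrite('pics/w16c.png',cv2.resize(cr[:,:,::-1],None,fx=2.8,fy=2.8,interpolation=cv2.INTER_CUBIC))
E
```

```text
time: 83.68
tool_pos: [629.8, 36.9, 210.8]
tcp_rot: [3.141, -0.007, -0.021]
contact_force: [-0.1, -0.6, -1.0]
grip_width: 12.0
time: 85.18
tool_pos: [621.1, 126.3, 143.6]
tcp_rot: [3.139, -0.001, 1.439]
contact_force: [-0.8, -0.8, 0.1]
grip_width: 11.5
[620.91131494 126.30069825 143.42367152] [ 3.13887607e+00 -4.91373712e-04  1.43947410e+00]
```

View pics/w16c.png

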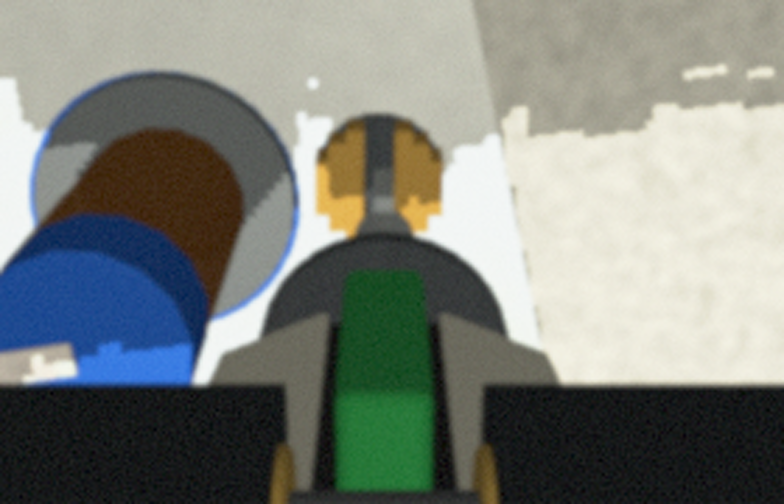

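The blade is aligned to about 0.5 mm and the blue bottle is centred in its ring. I insert and close.

```bash
python3 -m handwheel '[[[-0.4,0.3,-6],[0,0,0]],[[0,0,-5],[0,0,0]],[[0,0,-5],[0,0,0]],[[0,0,-5],[0,0,0]],[[0,0,0],[0,0,0]],[[0,0,0],[0,0,0]]]'
python3 -m handwheel '[[[0,0,0],[0,0,-0.14]],[[0,0,0],[0,0,-0.14]],[[0,0,0],[0,0,-0.14]],[[0,0,0],[0,0,-0.14]],[[0,0,0],[0,0,-0.14]],[[0,0,0],[0,0,-0.14]],[[0,0,0],[0,0,-0.14]],[[0,0,0],[0,0,-0.14]],[[0,0,0],[0,0,-0.14]],[[0,0,0],[0,0,-0.14]],[[0,0,0],[0,0,-0.1]],[[0,0,0],[0,0,-0.06]]]'
python3 -m handwheel '[[[0,0,0],[0,0,0]],[[0,0,0],[0,0,0.1]],[[0,0,0],[0,0,0]],[[0,0,10],[0,0,0]],[[0,0,15],[0,0,0]],[[0,0,30],[0,0,0]],[[0,0,30],[0,0,0]],[[0,0,0],[0,0,0]],[[0,0,0],[0,0,0]]]'
```

```text
time: 85.98
tool_pos: [619.8, 126.9, 120.9]
tcp_rot: [3.141, -0.0, 1.441]
contact_force: [-0.2, -0.1, -0.7]
grip_width: 11.9
time: 87.48
tool_pos: [620.1, 126.6, 121.0]
tcp_rot: [3.141, -0.001, -0.121]
contact_force: [1.1, -1.6, -2.1]
grip_width: 11.8
time: 88.6
tool_pos: [619.3, 126.9, 205.5]
tcp_rot: [3.141, 0.001, -0.019]
contact_force: [-0.8, -0.6, -1.1]
grip_width: 12.1
```

```bash
python3 -m handwheel '[[[-0.9,10,0],[0,0,0.161]],[[-0.9,10,0],[0,0,0.161]],[[-0.9,10,0],[0,0,0.161]],[[-0.9,10,0],[0,0,0.161]],[[-0.9,10,0],[0,0,0.161]],[[-0.9,10,0],[0,0,0.161]],[[-0.9,10,0],[0,0,0.161]],[[-0.9,10,-30],[0,0,0.161]],[[-0.6,9,-33],[0,0,0.161]],[[0,0,0],[0,0,0]],[[0,0,0],[0,0,0]],[[0,0,0],[0,0,0]]]'
python3 - <<'E'
from h import *
c=cap('wrist','w17.png');o=get_obs(); t=o['tool_pos'];print(t,o['tcp_rot'])
h=c['img'].astype(int)
for y in (226,230,234,238,242,246,250): print(y,h[y,295:340].sum(1)//3)
E
```

```text
time: 90.1
tool_pos: [612.7, 215.7, 144.4]
tcp_rot: [3.139, -0.001, 1.428]
contact_force: [-0.7, -0.4, -0.7]
grip_width: 11.6
[612.64985887 215.69785714 144.33573398] [ 3.13922480e+00 -8.08796404e-04  1.42845792e+00]
226 [183 187 172 145 118  96  80  73  72  86  91  94  94  93  89  80  65  56
  56  54  60  59  62  58  63  69  83  90  93  97  97  95  88  73  70  71
  90 116 151 177 185 189 188 191 190]
230 [194 163 119  92  80  82  83  87  90 103 109 109 108 109 100  85  67  57
  58  59  62  59  63  61  61  73  96 103 110 107 109 104 102  87  84  86
  88  84  87 112 143 166 180 187 190]
234 [ 77  73  84 101 105 110 107 107 105 105 104 108 110 105 103  83  63  62
  58  62  61  61  62  66  64  74  87 102 107 107 108 110 105 108 113 107
 106 107  93  79  68  69  99 142 174]
238 [108 103 107 108 104 106 105 110 107 105 107 104 109 106 103  85  68  56
  56  58  62  60  65  58  61  70  86 103 107 106 106 107 110 108 110 107
 109 104 110 104 106 103 119 163 210]
242 [107 104 104 107 108 108 109 107 108 109 106 108 107 109 103  86  78  84
  86  88  87  88  84  89  80  81  94 100 105 109 108 111 105 110 108 109
 107 106 106 107 111 111 137 186 232]
246 [112 107 110 104 108 107 107 105 109 108 107 108 109 104 100  91  75  82
  89  83  89  86  84  92  85  87  94 103 105 106 108 107 107 110 107 105
 104 109 106 106 106 109 136 185 233]
250 [171 168 166 168 163 157 155 151 150 152 150 153 161 163 152 126  88  80
  94 110 114 116 108 115 109 108 104 104 106 111 110 107 105 104 110 105
 109 110 110 106 114 119 142 192 232]
```

```bash
python3 -m handwheel '[[[-0.4,0.2,-6],[0,0,0]],[[0,0,-5],[0,0,0]],[[0,0,-5],[0,0,0]],[[0,0,-6],[0,0,0]],[[0,0,0],[0,0,0]],[[0,0,0],[0,0,0]]]'
python3 -m handwheel '[[[0,0,0],[0,0,-0.14]],[[0,0,0],[0,0,-0.14]],[[0,0,0],[0,0,-0.14]],[[0,0,0],[0,0,-0.14]],[[0,0,0],[0,0,-0.14]],[[0,0,0],[0,0,-0.14]],[[0,0,0],[0,0,-0.14]],[[0,0,0],[0,0,-0.14]],[[0,0,0],[0,0,-0.14]],[[0,0,0],[0,0,-0.14]],[[0,0,0],[0,0,-0.09]],[[0,0,0],[0,0,-0.06]]]'
python3 -m handwheel '[[[0,0,0],[0,0,0]],[[0,0,0],[0,0,0.1]],[[0,0,0],[0,0,0]],[[0,0,10],[0,0,0]],[[0,0,15],[0,0,0]],[[0,0,30],[0,0,0]],[[0,0,45],[0,0,0]],[[0,0,45],[0,0,0]],[[0,0,0],[0,0,0]]]'
```

```text
time: 90.9
tool_pos: [611.5, 216.1, 120.8]
tcp_rot: [-3.141, 0.0, 1.43]
contact_force: [-0.3, 0.4, -1.3]
grip_width: 11.7
time: 92.4
tool_pos: [611.7, 216.1, 121.0]
tcp_rot: [3.141, -0.001, -0.122]
contact_force: [-0.2, -0.7, -1.2]
grip_width: 11.9
time: 93.52
tool_pos: [613.2, 216.6, 272.0]
tcp_rot: [-3.139, -0.01, -0.02]
contact_force: [0.4, -0.4, -1.5]
grip_width: 11.9
```

```bash
python3 -m handwheel '[[[-20,-25,0],[0,0,0.05]],[[-20,-25,0],[0,0,0]],[[-20,-25,0],[0,0,0]],[[-6,-16,0],[0,0,0]],[[0,0,0],[0,0,0]],[[0,0,0],[0,0,0]],[[0,0,0],[0,0,0]],[[0,0,0],[0,0,0]]]'
python3 - <<'E'
from h import *
c=cap('wrist','w18.png'); print(get_obs()['tool_pos'],get_obs()['tcp_rot'])
for n,P in dict(red=[612,215.8,30],blue=[620.3,126.7,30],yellow=[628,37.2,30]).items():
    r=head(c,P); print(n,r,clampdir(c,r[0]))
for k,P in dict(blue=(566,122),yellow=(573,32),red=(557,211)).items():
    p,_=bottle(c,k,P,5); print(barpca(c,p))
E
```

```text
time: 94.52
tool_pos: [545.7, 125.7, 265.6]
tcp_rot: [3.142, 0.0, 0.031]
contact_force: [-1.2, 0.0, -1.4]
grip_width: 11.5
[545.65089483 125.56808616 265.61727753] [3.14154514e+00 2.94842297e-04 3.08947260e-02]
red (array([611.863, 215.502]), np.float64(0.862), 156, np.float64(-3.047), array([0.2, 0. ])) (np.float64(0.063), np.float64(27.1), 146)
blue (array([620.189, 126.322]), np.float64(0.861), 88, np.float64(-2.921), array([5.6, 0.4])) (np.float64(0.077), np.float64(27.7), 135)
yellow (array([627.654,  37.348]), np.float64(0.871), 186, np.float64(-3.064), array([-0.2, -0.2])) (np.float64(0.098), np.float64(27.3), 139)
blue [568.223 123.11 ] (np.float64(0.92), 86) n 190 bar yaw -3.136 r 10.6
(178, np.float64(0.018))
yellow [574.157  33.077] (np.float64(0.938), 78) n 178 bar yaw -2.996 r 10.4
(168, np.float64(0.109))
red [558.946 209.422] (np.float64(0.931), 78) n 170 bar yaw 3.141 r 10.6
(169, np.float64(0.119))
```

View pics/w18.png

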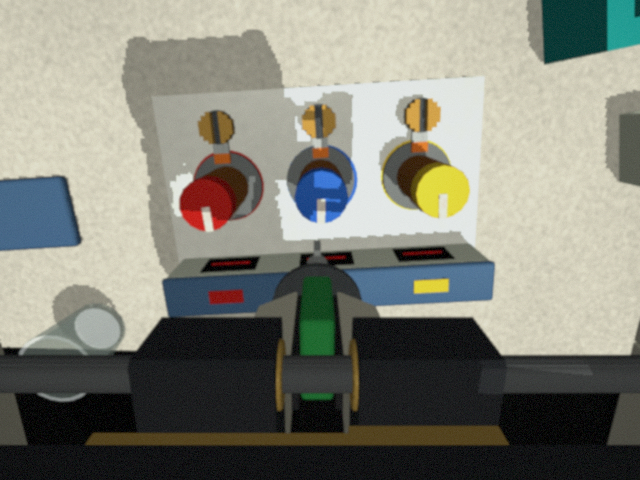

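All clamps are closed over the feet. Now I hang the key.

```bash
python3 -m handwheel '[[[6,-30,0],[0,0,0]],[[10,-45,0],[0,0,0]],[[10,-45,0],[0,0,0]],[[10,-45,0],[0,0,0]],[[10,-45,0],[0,0,0]],[[10,-45,0],[0,0,0]],[[6,-36,0],[0,0,0]],[[4.3,-26,0],[0,0,0]],[[0,0,-20],[0,0,0]],[[0,0,-20],[0,0,0]],[[0,0,0],[0,0,0]],[[0,0,0],[0,0,0]]]'
python3 -m handwheel '[[[0,0,-20],[0,0,0]],[[0,0,-20],[0,0,0]],[[0,0,-20],[0,0,0]],[[0,0,-15],[0,0,0]],[[0,0,-15],[0,0,0]],[[0,0,-10],[0,0,0]],[[0,0,-7],[0,0,0]],[[0,0,0],[0,0,0]],[[0,0,0],[0,0,0]]]'
```

```text
time: 96.08
tool_pos: [612.3, -191.8, 226.7]
tcp_rot: [3.141, -0.001, 0.031]
contact_force: [1.0, 0.0, -0.2]
grip_width: 12.0
time: 97.2
tool_pos: [612.1, -192.0, 119.4]
tcp_rot: [3.141, -0.001, 0.03]
contact_force: [0.5, -0.4, -0.1]
grip_width: 11.8
```

```bash
python3 -m handwheel '[[[0,0,-2],[0,0,0]],[[0,0,0],[0,0,0]],[[0,0,0],[0,0,0]],[[0,0,0],[0,0,0]]]'
python3 -m handwheel '[[[0,0,0],[0,0,0]],[[0,0,0],[0,0,0]],[[0,0,0],[0,0,0]],[[0,0,0],[0,0,0]],[[0,0,0],[0,0,0]],[[0,0,20],[0,0,0]],[[0,0,40],[0,0,0]],[[0,0,50],[0,0,0]],[[-30,0,50],[0,0,0]],[[-30,0,10],[0,0,0]],[[0,0,0],[0,0,0]],[[0,0,0],[0,0,0]]]' 0
python3 - <<'E'
from h import *
c=cap('wrist'); m=cols(c,'green')&near(c,[613,-191,120],50)
print(m.sum(),fit(c,box(32,12,90,132),m,[613,-191,0]))
cr=c['img'][60:300,200:440]
c=cap('side')
for k,P in dict(blue=(566,122),yellow=(573,32),red=(557,211)).items(): bottle(c,k,P,5)
cr2=c['img'][170:410,270:510]
cv2.imwrite('pics/fin.png',cv2.resize(np.hstack([cr,cr2])[:,:,::-1],None,fx=1.65,fy=1.65,interpolation=cv2.INTER_CUBIC))
o=get_obs();print(o['tool_pos'],o['time'],o['contact_force'])
E
```

```text
time: 97.7
tool_pos: [612.2, -192.0, 117.4]
tcp_rot: [3.141, -0.001, 0.03]
contact_force: [1.1, -0.7, 2.0]
grip_width: 11.4
time: 99.2
tool_pos: [552.1, -191.8, 286.4]
tcp_rot: [-3.141, 0.0, 0.03]
contact_force: [-0.3, 0.1, -0.1]
grip_width: 91.9
819 (array([ 6.12099e+02, -1.92064e+02,  3.60000e-02]), np.float64(0.929))
blue [565.899 116.465] (np.float64(0.902), 78) n 20 bar yaw 2.608 r 11.6
yellow [574.127  29.971] (np.float64(0.948), 70) n 22 bar yaw 2.989 r 10.5
red [557.824 206.533] (np.float64(0.906), 70) n 16 bar yaw 2.939 r 11.0
[ 552.21777599 -191.76393459  285.7718285 ] 99.3 [ 0.03894506 -0.3474634  -0.62820102]
```

```bash
python3 -c "
from plant import bot; print(bot.close_job())"
```

```text
the job is handed in; nothing more can be done
None
```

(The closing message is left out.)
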